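# Plant up a wall-garden cassette and lift it off its rail by the two catches

### The arm

A 7-joint arm with a two-finger parallel gripper is mounted at the origin on the work surface. World frame = base frame: x ahead of the robot, y to its left, z up, the work surface at z = 0. Lengths are in m, angles in rad, forces in N, time in s.
With the tool pointing down it reaches from about 0.425 to 0.925 m from the base axis. Payload 6.8 kg.
Tool frame: the origin (TCP) lies midway between the tips of the shut fingers; the grasp point (between the pads) lies 19 mm behind it; z points along the fingers, y is the direction in which the jaws open and shut (so a half turn about z gives the same grasp; the last joint's range is limited). The gripper opens to 85 mm and grips with 20 to 120 N. Pads are 22 mm wide; open, the fingers measure 114 mm over their backs; the gripper's body (76 mm by 85 mm) begins 54 mm behind the grasp point. The pads swing forward as they close: fully open they stand 13 mm farther back than shut.
Start: joints at [1.04, 0.477, 0.022, 1.555, -0.011, 1.109, -0.083], TCP at [0.277, -0.616, 0.231] pointing down, gripper open.
Joint ranges: [-2.96, 2.96], [-0.34, 2.1], [-1.41, 1.46], [0.24, 2.44], [-1.37, 4.51], [0.17, 1.92], [-2.96, 2.96]. Speed limits (rad/s): [2.39, 2.39, 3.14, 3.14, 3.14, 3.14, 3.14].

### API

Orientations are given as a unit quaternion [w, x, y, z].
In Python, from station import status, eyes, workorder gives the robot as it stands. The module is installed in compiled form; this text tells all that it offers.
- The arm moves only by the shell command python3 -m jog 'ROWS' [FORCE]. ROWS is text: rows parted by semicolons, each of 7 numbers parted by spaces: the shift along the tool's x, y, z in m, then the turn, a rotation vector about the tool's x, y, z in degrees, then the finger opening in m, from 0 to 0.0854. In form: dx dy dz rx ry rz jaw; .... A call has 1 to 5 rows; each row is the pose to reach, as a shift and turn from the pose commanded when the call began, along the tool's axes at that moment; what a row does not reach only later rows make up. A row lasts 1/10 s, in which the tool goes at most 50 mm and 8.59 degrees, less where a joint would pass 70% of its speed; a pose out of reach is approached as far as the arm can. A call with a gripper value outside its range is refused whole. The fingers move at their own pace and stop on an object; FORCE is the grip in N (left out, the last holds). Time passes only in rows, so rows that repeat a pose let the fingers close. It gives the time, the measured TCP pose, the force and the opening at its end, in the units of the state.
- status.get_obs(): the state, without advancing time (a new reading comes with each control period).
- eyes.read_camera(name): name is "scene" or "top" or "wrist"; returns a dict with "image" (384x512x3 uint8, red, green, blue), "intrinsics" (3x3 intrinsics, pixels), "position" and "orientation" of the camera in the world. Camera axes: x right, y up, looking along -z (the intrinsics and any distortion apply to the point x, -y, -z); pixel columns grow to the right and rows downward; lengths in m; the calibration is good to about 2 mm. A picture is of the moment at which its call begins. There is no depth.
- workorder.hand_in(): hands the job in, once; it reports no verdict.
The state is a dict: "t": time; "q": joint angles; "joint_vel": joint speeds; "joint_torque": joint torques, N m; "eef_pos": TCP position; "tool_rot": TCP orientation; "contact_force": force on the tool from outside, world axes, zero at the start; "torque": the same for the moment, N m; "gripper_width": opening from 0.0 (shut) to 1.0 (fully open).
Only numpy, scipy, OpenCV 4.12 (cv2) and the standard library are available. Lean on these libraries where they do the work, as an engineer would, in place of code of your own. Each camera call takes 0.05 s, during which the arm holds its last target.

### The job

Plant up the wall-garden cassette that is clipped in the short rail on the bench: stand the clay riser flat in the cassette's round collar, then stand the potted succulent upright on the riser, its foot seated in the recess. Then pinch the cassette's two side catches together, lift it up out of the rail without wrenching it, and finish still holding it by the catches, level and steady about 12 cm above the rail with riser and pot in place. Do not topple the pot, and leave the other things on the bench where they are.

Things in the scene. Friction and masses are not known exactly. Their poses are not given: they have to be found in the camera images.
- dock: Short aluminium channel rail screwed to the bench (fixed): 150 mm long (its x), 90 mm wide (its y), 29 mm high; floor 6 mm thick. Origin: centre of its underside, on the bench. Its two side flanges end in inward lips, top at z = 29 mm, that reach in to y = +35 and -35 mm. Open at the ends and between the lips. Stops on its floor keep the cassette central within 1.5 mm.
- cassette: Grey plastic planter cassette clipped in the rail, its axes along the rail's. Origin: centre of its underside, which lies on the rail's floor, 6 mm above the bench; z up. Tray 65 mm (x) by 56 mm (y), floor 4 mm thick, end walls at x = +31 and -31 mm, 11 mm high. Catch plates stand at its +y and -y sides; it is open to +x and -x above the end walls. About 115 g. With both catches in, it lifts straight up.
- collar (a point): Centre of the mouth of the round collar in the middle of the cassette's tray, the pocket for the riser: bore 46 mm, outside 50 mm, top at z = 12 mm of the cassette, its floor at z = 4 mm. This point lies on the cassette's z axis at z = 12 mm.
- catch_a (a joint): Catch on the cassette's +y side: how far it is pressed in (towards -y of the cassette), 0 to 0.005 m. A spring holds it out with about 3 N at 0 and 7 N fully in; it springs back when let go. Its hook clears the rail's lip when it is in by more than about 3.5 mm.
- catch_b (a joint): The mirror-image catch on the cassette's -y side: how far it is pressed in (towards +y of the cassette), 0 to 0.005 m; same spring and hook.
- catch_a_tab (a point): Finger point on the outer face of the +y catch: x = 0, y = 33, z = 52 mm of the cassette while free. The catch is an upright black plate, 22 mm wide (x), 3 mm thick, from z = 8 to its top edge at z = 62 mm; its ribbed outer face is vertical. A hook at z = 14 to 18 mm juts 5 mm out under the rail's lip. The two tabs are 66 mm over their outer faces free, 56 mm fully pressed.
- catch_b_tab (a point): The same point on the -y catch: x = 0, y = -33, z = 52 mm of the cassette while free.
- riser: Terracotta pot riser, a thick round puck lying flat on the black rubber mat, right way up: 41 mm diameter, 22 mm high, about 36 g, lower edge chamfered 2 mm. Origin: centre of its underside, z up. In its top a recess of 37 mm diameter, 4 mm deep, with a drain hole, takes the pot's foot. In place its underside is at z = 4 mm and its top at z = 26 mm of the cassette.
- pot: White ceramic cylinder pot with a green succulent, about 85 g, standing on the turntable. Origin: centre of its underside, z up. Straight sides of 40 mm diameter from z = 4 mm to the rim at z = 38 mm; foot below 32 mm diameter, 4 mm high. The plant reaches z = 55 mm, within the rim. In place on the riser its underside is at z = 22 mm of the cassette.
- turntable: Round grey plastic turntable, 200 mm diameter; its disc's top face is 22 mm above the bench, with a rim under 2 mm high. Origin at the centre of its underside, on the bench. The base is fixed; the disc turns easily with some friction.
- mat: Thin black rubber potting mat, 180 mm (its x) by 190 mm (its y), 3 mm thick, fixed to the bench; the riser and the scoop lie on it. Origin: centre of its underside, on the bench.
- clay_pot: Bystander: small empty terracotta flower pot, 53 mm diameter, 50 mm high, upright on the turntable; origin at the centre of its underside.
- scoop: Bystander: yellow plastic hand scoop, 165 mm long along its x (handle to -x), 46 mm wide, 26 mm high, lying on the mat beside the riser; origin at the centre of its length on its underside.
- rake: Bystander: three-tined steel hand rake with wooden handle, 260 mm long along its x, lying on the far part of the bench; origin near the middle of its underside.
- pruners: Bystander: closed pruners with green grips, 190 mm long along its x, 60 mm wide, 20 mm high, lying at the left side; origin near the middle of its underside.
- sprayer: Bystander: white spray bottle, 76 mm diameter, 195 mm high, upright at the right side; origin at the centre of its underside.
- twine: Bystander: wooden twine spool, 60 mm diameter, 60 mm high, standing on the far part of the bench; origin at the centre of its underside.
- saucer: Bystander: terracotta saucer, 110 mm diameter, 16 mm high, at the far right; origin at the centre of its underside.
Mind the look-alikes: they are no part of the job. Of the things shaped like the riser, the terracotta one is meant.

How it is judged:
By the outcome, as a careful person would: the job done as asked, in the order asked, and still so for the second after the job is handed in, while the arm keeps its last pose, push and grip.
It also fails if it takes over 67 s, if anything falls off the work surface, if the arm or the gripper's body presses on something with over 40 N, if the wrist force passes 120 N, or if a joint passes its speed limit or range.

## Working session

There is one attempt and no reset: what is moved stays moved. The work goes in short steps, Python scripts to look and compute and a shell command to move; the robot and the scene stay as the last step left them, time stands still between calls to the robot, and variables do not carry over. Pictures are saved under pics/ and viewed, and the job is handed in when it is done.

```bash
mkdir -p pics; cat > h.py <<'E'
import numpy as np, cv2
from scipy.spatial.transform import Rotation as R
from station import status, eyes, workorder
def snap(n,f):
    c=eyes.read_camera(n); np.savez('pics/'+f+'.npz',**{k:np.array(v) for k,v in c.items()})
    cv2.imwrite('pics/'+f+'.png',c['image'][:,:,::-1]); return c
def load(f): return dict(np.load('pics/'+f+'.npz',allow_pickle=True))
def rot(q): return R.from_quat(q,scalar_first=True)
def ray(c,u,v,z):
    K=c['intrinsics']; d=np.array([(u-K[0,2])/K[0,0],-(v-K[1,2])/K[1,1],-1.])
    d=rot(c['orientation']).apply(d); p=np.array(c['position']); return p+d*(z-p[2])/d[2]
def proj(c,P):
    p=rot(c['orientation']).inv().apply(np.array(P)-c['position']); K=c['intrinsics']
    return K[0,0]*p[...,0]/-p[...,2]+K[0,2], K[1,1]*-p[...,1]/-p[...,2]+K[1,2]
def crop(f,u0,v0,u1,v1,s,o):
    im=cv2.imread('pics/'+f+'.png')[v0:v1,u0:u1]; cv2.imwrite('pics/'+o+'.png',cv2.resize(im,None,fx=s,fy=s,interpolation=cv2.INTER_CUBIC))
def st():
    o=status.get_obs(); print({k:np.round(v,4).tolist() for k,v in o.items() if k in('t','q','eef_pos','tool_rot','contact_force','gripper_width')}); return o
E
python3 - <<'E'
from h import *
for n in('scene','top','wrist'):
    c=snap(n,n+'0'); print(n,c['intrinsics'],c['position'],c['orientation'],c.keys())
st()
E
```

```text
scene [[470.42646802   0.         255.38163335]
 [  0.         470.42646802 192.22538378]
 [  0.           0.           1.        ]] [ 1.22541977 -0.54970482  1.17787127] [0.84588167 0.29445574 0.13678941 0.42316507] dict_keys(['image', 'intrinsics', 'position', 'orientation'])
top [[481.49272014   0.         254.93939864]
 [  0.         481.49272014 190.30928205]
 [  0.           0.           1.        ]] [ 0.37978419 -0.00509036  1.57902436] [ 0.71628052  0.03991499 -0.04169256 -0.69542127] dict_keys(['image', 'intrinsics', 'position', 'orientation'])
wrist [[265.40207574   0.         256.95459992]
 [  0.         265.40207574 190.04755386]
 [  0.           0.           1.        ]] [ 0.34550843 -0.58372212  0.37312193] [ 0.83030417 -0.12542181  0.08147305 -0.53686731] dict_keys(['image', 'intrinsics', 'position', 'orientation'])
{'t': 0.15, 'q': [1.0399, 0.4776, 0.0223, 1.5562, -0.0115, 1.1093, -0.0831], 'eef_pos': [0.2768, -0.6152, 0.2305], 'tool_rot': [-0.0007, 0.9777, 0.2098, -0.0002], 'contact_force': [-0.066, 0.5446, 0.2938], 'gripper_width': 0.9994}
```

View pics/top0.png

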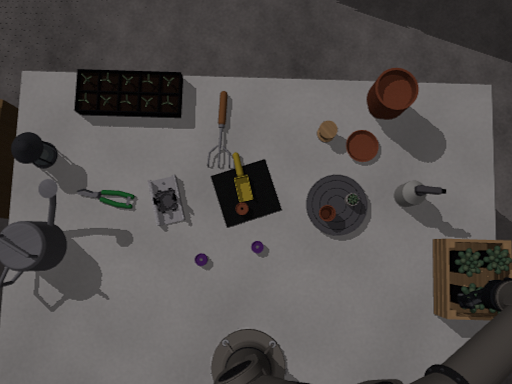

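View pics/scene0.png

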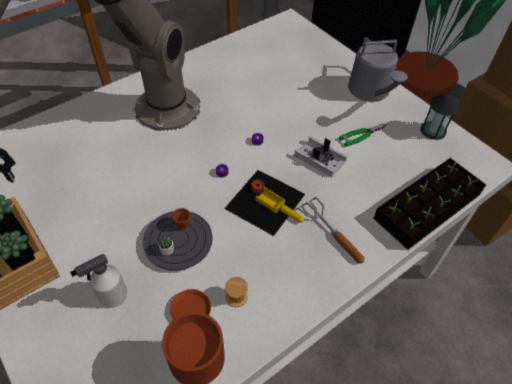

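View pics/wrist0.png

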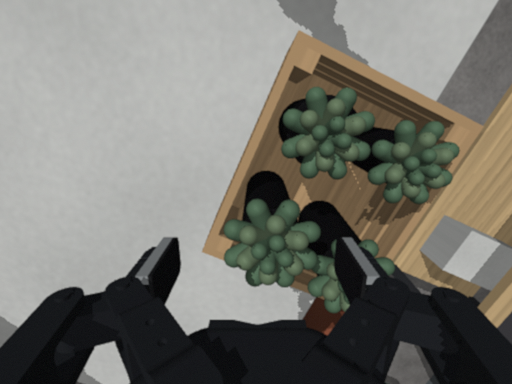

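```bash
python3 - <<'E'
from h import *
crop('top0',140,150,290,270,5,'c1'); crop('top0',295,165,375,245,7,'c2'); crop('scene0',140,120,360,260,3.6,'c3')
c=load('top0')
for n,u,v,z in [('riser',242,209,.025),('cass',168,202,.03),('pot',352,200,.07),('clay',328,213,.07),('tt',337,205,.022)]: print(n,ray(c,u,v,z))
E
```

```text
riser [0.49799954 0.03369464 0.025     ]
cass [0.5131728  0.27298286 0.03      ]
pot [ 0.53324287 -0.31286556  0.07      ]
clay [ 0.48999475 -0.23772439  0.07      ]
tt [ 0.52037005 -0.27403957  0.022     ]
```

View pics/c1.png

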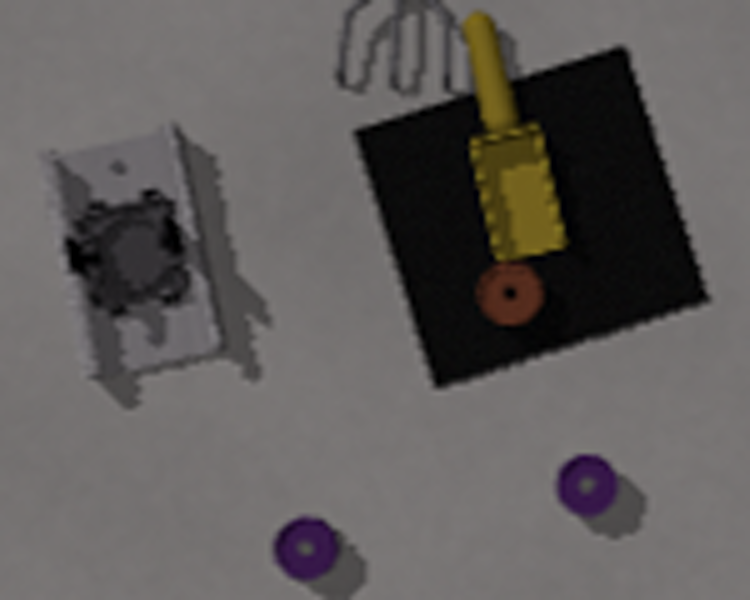

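View pics/c2.png

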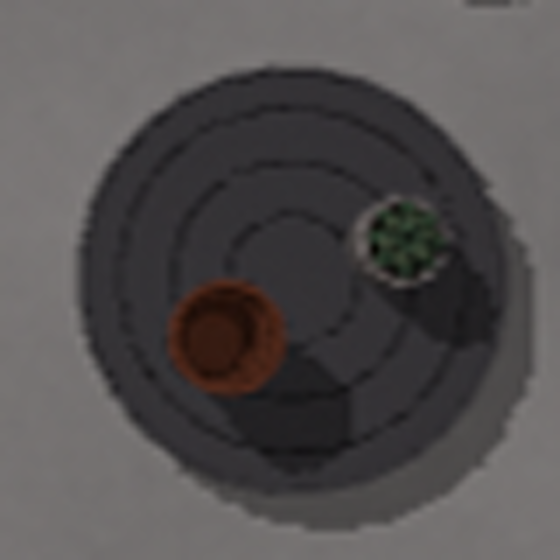

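View pics/c3.png

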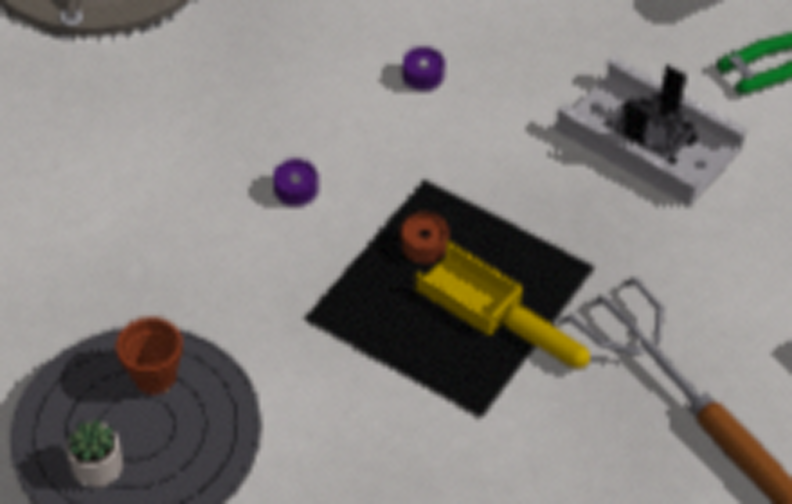

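Riser look-alikes in top0: the terracotta puck on the mat at (242,209), and purple pucks at (201,259) and (257,247). The enlarged crop confirms that the terracotta one is the riser: on the black mat, next to the scoop's mouth. The cassette is in the rail at (168,202). The pot is on the turntable at (352,200), with the clay pot at (328,213).

```bash
cat >> h.py <<'E'
def go(P,psi,o=None):
    o=o or status.get_obs(); r=rot(o['tool_rot']); d=r.inv().apply(np.array(P)-o['eef_pos'])
    a=np.radians(psi); T=R.from_matrix(np.array([[np.cos(a),np.sin(a),0],[np.sin(a),-np.cos(a),0],[0,0,-1]]))
    rv=(r.inv()*T).as_rotvec(degrees=True); print('row',np.round(d,4),np.round(rv,2)); 
E
python3 - <<'E'
from h import *
go([.49,.034,.23],13.5)
E
```

```text
row [ 0.4608 -0.5045  0.0012] [-8.000e-02  1.000e-02  1.073e+01]
```

```bash
python3 -m jog '0.03 -0.034 -0.01 0 0 0 0.085; 0.065 -0.07 -0.02 0 0 0 0.085; 0.1 -0.11 -0.02 0 0 3 0.085; 0.135 -0.145 -0.02 0 0 6 0.085; 0.165 -0.18 -0.02 0 0 10.7 0.085'; python3 -c "
from h import *
st();go([.49,.034,.23],13.5)"
```

```text
t: 0.65
eef_pos: [0.3541, -0.3817, 0.2513]
tool_rot: [0.0, 0.993, 0.117, 0.0]
contact_force: [1.2, -0.3, -0.1]
gripper_width: 0.996
{'t': 0.65, 'q': [0.7423, 0.205, -0.0454, 1.8961, 0.0105, 1.0403, -0.6445], 'eef_pos': [0.3541, -0.3817, 0.2513], 'tool_rot': [0.0001, 0.9932, 0.1166, 0.0002], 'contact_force': [1.1945, -0.3079, -0.0952], 'gripper_width': 0.9962}
row [ 0.2284 -0.3729  0.0213] [ 0.01 -0.02 -0.11]
```

```bash
python3 -m jog '0.025 -0.04 0.005 0 0 0 0.085; 0.05 -0.08 0.01 0 0 0 0.085; 0.076 -0.124 0.02 0 0 0 0.085; 0.102 -0.166 0.02 0 0 0 0.085; 0.13 -0.208 0.02 0 0 0 0.085'; python3 -m jog '0.025 -0.041 0 0 0 0 0.085; 0.05 -0.082 0 0 0 0 0.085; 0.075 -0.124 0 0 0 0 0.085; 0.1 -0.165 0 0 0 0 0.085; 0.1 -0.165 0 0 0 0 0.085'; python3 -c "
from h import *
snap('wrist','w1');st();go([.49,.034,.23],13.5)"
```

```text
t: 1.15
eef_pos: [0.4304, -0.151, 0.2311]
tool_rot: [0.0, 0.993, 0.118, -0.0]
contact_force: [1.2, -0.3, 0.1]
gripper_width: 0.997
t: 1.65
eef_pos: [0.4906, 0.0384, 0.2317]
tool_rot: [-0.002, 0.992, 0.123, 0.001]
contact_force: [0.2, -0.4, -0.4]
gripper_width: 0.997
{'t': 1.7, 'q': [0.1475, 0.1998, -0.3891, 1.9636, 0.0884, 0.9941, -1.6109], 'eef_pos': [0.4897, 0.0346, 0.2313], 'tool_rot': [-0.0007, 0.9926, 0.1211, 0.0002], 'contact_force': [-0.5392, -0.9571, 0.2413], 'gripper_width': 0.9982}
row [0.0001 0.0007 0.0013] [-0.07 -0.03  0.41]
```

View pics/w1.png

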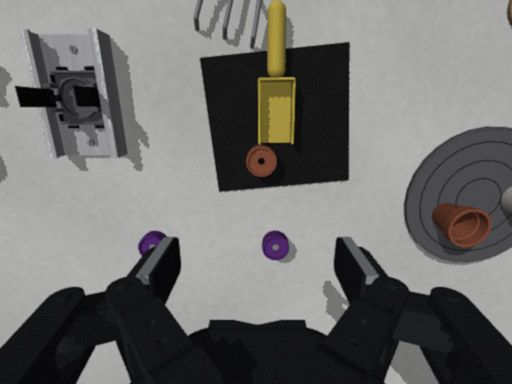

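The riser top shows at (261,160), with the scoop mouth just above it. The rail is at left, its catches at (38,97) and (86,96).

```bash
python3 - <<'E'
from h import *
crop('w1',0,20,150,170,5,'c4'); crop('w1',220,110,310,200,7,'c5'); crop('top0',230,195,255,220,24,'c6')
c=load('w1'); print(c['position'])
E
```

```text
[0.56332666 0.05687048 0.37461718]
```

View pics/c4.png

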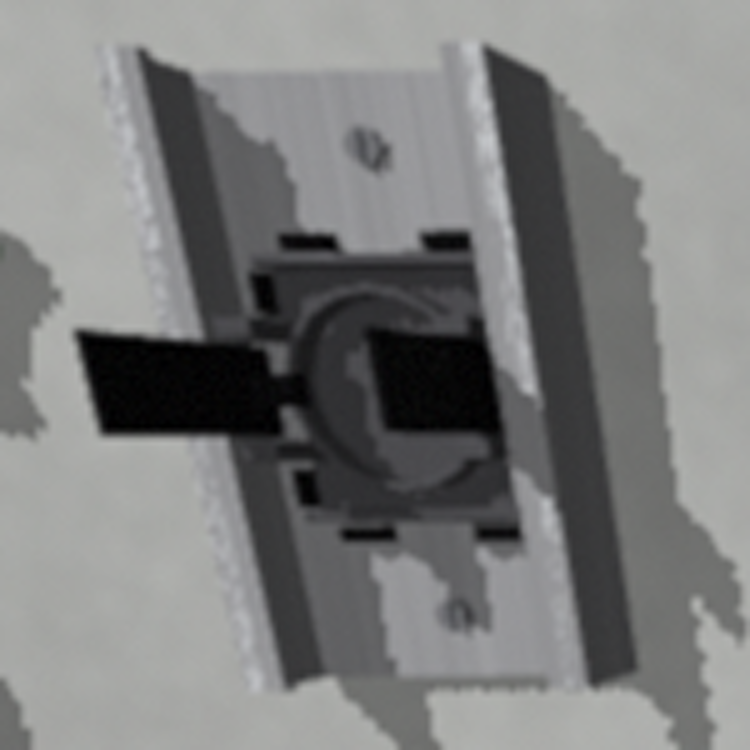

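View pics/c5.png

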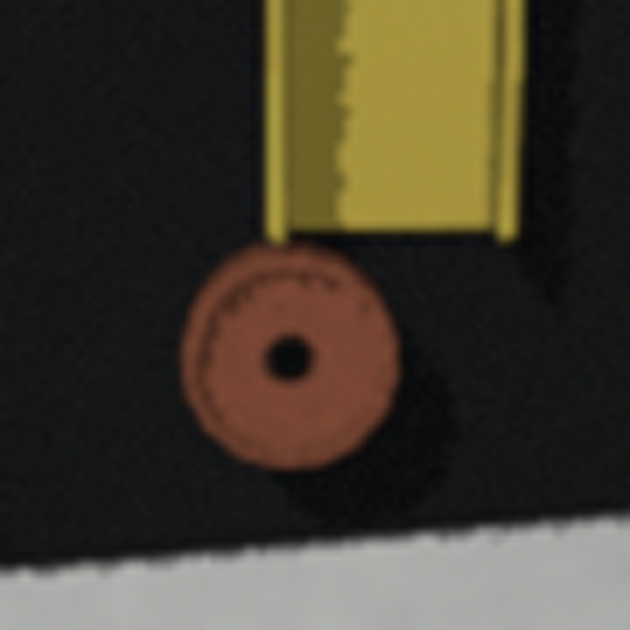

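View pics/c6.png

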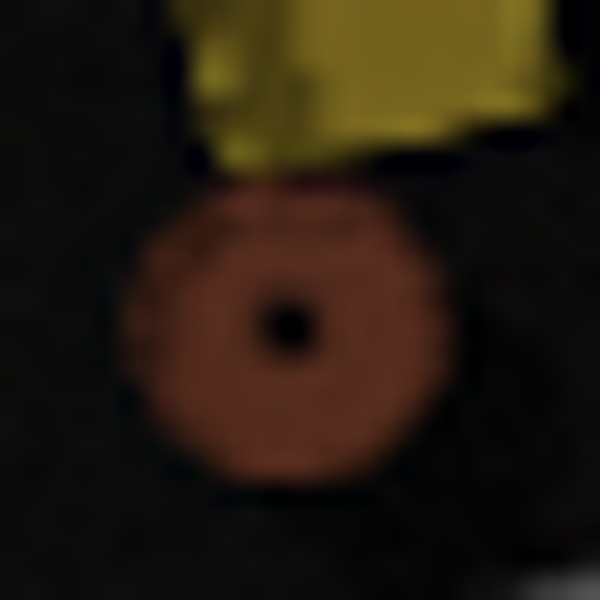

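```bash
python3 - <<'E'
from h import *
c=load('w1');t=load('top0')
print('riser',ray(c,261.1,161.0,.021),ray(t,242,208.7,.021))
q=lambda u,v,z: ray(c,u/5,v/5+20,z)
A,B,C,D=q(100,45,.029),q(250,690,.029),q(485,45,.029),q(590,690,.029)
print(A,B,C,D)
for a,b in((A,B),(C,D)): print(np.linalg.norm(a-b),np.degrees(np.arctan2(*(a-b)[1::-1])))
print('width',np.linalg.norm(A-C),np.linalg.norm(B-D),'centre',(A+B+C+D)/4)
# catch top edges z=.068
E1,E2,F1,F2=q(77,332,.068),q(102,435,.068),q(368,328,.068),q(388,432,.068)
print(E1,E2,F1,F2,np.linalg.norm(E1-E2),np.linalg.norm(E1-F1),(E1+E2+F1+F2)/4)
for a,b in((E1,E2),(F1,F2)): print(np.degrees(np.arctan2(*(a-b)[1::-1])))
E
```

```text
riser [0.49911533 0.03578247 0.021     ] [0.49927828 0.03382606 0.021     ]
[0.58174645 0.34336266 0.029     ] [0.4366511  0.30658981 0.029     ] [0.60330798 0.25733437 0.029     ] [0.4585107  0.21972459 0.029     ]
0.14968268145725835 14.221553179445856
0.14960196231687825 14.560313932406396
width 0.08868915627719767 0.08957348930460292 centre [0.52005406 0.28175286 0.029     ]
[0.52188735 0.31644537 0.068     ] [0.50123556 0.31140782 0.068     ] [0.53805397 0.25536381 0.068     ] [0.51729621 0.2500693  0.068     ] 0.021257308547721798 0.06318478752156258 [0.51961827 0.28332158 0.068     ]
13.708345576681609
14.308862523972163
```

```bash
python3 -c "
from h import *
go([.4992,.035,.013],14)"; python3 -m jog '0.005 0.001 0.04 0 0 0 0.085; 0.009 0.0015 0.08 0 0 0 0.075; 0.0092 0.0019 0.12 0 0 0 0.065; 0.0092 0.0019 0.15 0 0 0 0.06; 0.0092 0.0019 0.17 0 0 0 0.06'; python3 -c "
from h import *
go([.4992,.035,.013],14);st();snap('wrist','w2')"
```

```text
row [0.0092 0.0022 0.2183] [-0.07 -0.03 -0.09]
t: 2.2
eef_pos: [0.497, 0.0292, 0.0589]
tool_rot: [0.0, 0.993, 0.117, -0.002]
contact_force: [0.2, -0.4, 0.1]
gripper_width: 0.702
row [ 0.0037 -0.0052  0.0459] [ 0.02  0.22 -0.58]
{'t': 2.2, 'q': [0.0829, 0.4593, -0.3258, 2.0895, 0.2435, 0.6318, -1.7461], 'eef_pos': [0.497, 0.0292, 0.0589], 'tool_rot': [0.0004, 0.9932, 0.1168, -0.0018], 'contact_force': [0.2131, -0.3988, 0.1357], 'gripper_width': 0.7019}
```

View pics/w2.png

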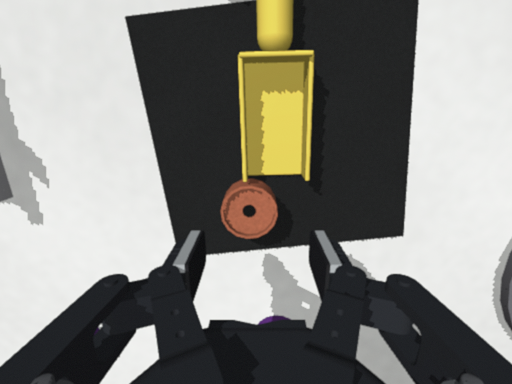

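```bash
python3 -m jog '0 0 0 0 0 0 0.06; 0 0 0 0 0 0 0.06';python3 -c "
from h import *
c=load('w2');print(ray(c,249.5,211,.021));st();c=snap('wrist','w3');crop('w3',180,150,340,290,5,'c7');go([.4992,.035,.013],14)"
```

```text
t: 2.45
eef_pos: [0.4993, 0.0306, 0.0622]
tool_rot: [0.0, 0.993, 0.117, 0.001]
contact_force: [-0.2, -0.4, 1.3]
gripper_width: 0.707
[0.49897807 0.03569428 0.021     ]
{'t': 2.45, 'q': [0.0831, 0.4547, -0.328, 2.086, 0.2417, 0.6351, -1.7451], 'eef_pos': [0.4993, 0.0306, 0.0622], 'tool_rot': [0.0002, 0.9931, 0.1173, 0.0006], 'contact_force': [-0.2197, -0.3933, 1.2962], 'gripper_width': 0.707}
row [ 0.0004 -0.0042  0.0496] [ 0.03 -0.12 -0.52]
```

View pics/c7.png

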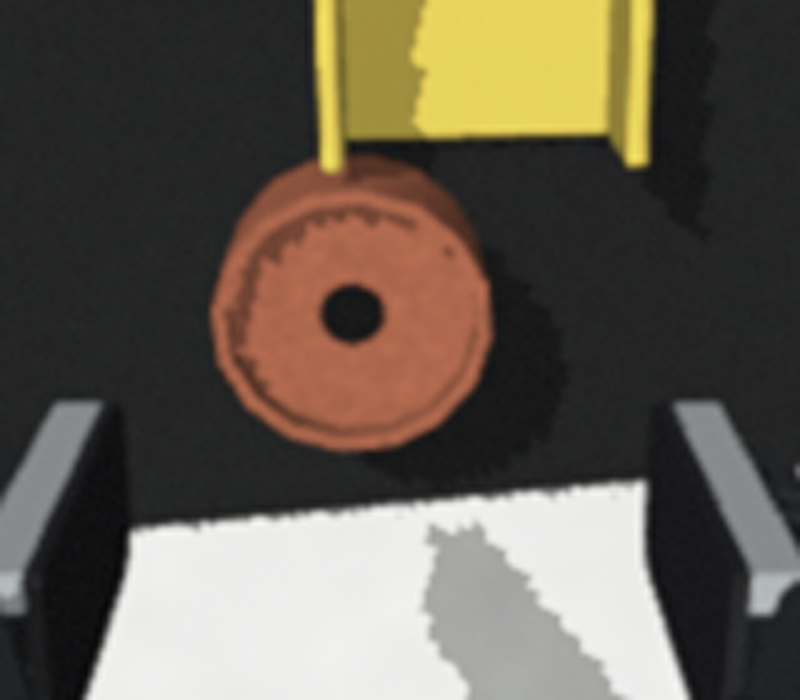

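```bash
python3 -m jog '0.0002 -0.0047 0.02 0 0 -0.5 0.06; 0.0002 -0.0047 0.035 0 0 -0.5 0.06; 0.0002 -0.0047 0.045 0 0 -0.5 0.06; 0.0002 -0.0047 0.049 0 0 -0.5 0.06; 0.0002 -0.0047 0.049 0 0 -0.5 0.06';python3 -c "
from h import *
c=snap('wrist','w4');st();go([.4992,.0356,.013],14)"
```

```text
t: 3.0
eef_pos: [0.4981, 0.0357, 0.0125]
tool_rot: [0.0, 0.993, 0.122, 0.0]
contact_force: [0.5, 0.1, -0.7]
gripper_width: 0.701
{'t': 3.05, 'q': [0.0402, 0.5405, -0.2913, 2.1069, 0.2962, 0.5316, -1.7948], 'eef_pos': [0.4982, 0.0358, 0.0128], 'tool_rot': [0.0001, 0.9925, 0.122, 0.0004], 'contact_force': [-0.0711, 1.0931, 0.3389], 'gripper_width': 0.7029}
row [ 0.0009  0.0004 -0.0002] [ 0.01 -0.04  0.01]
```

View pics/w4.png

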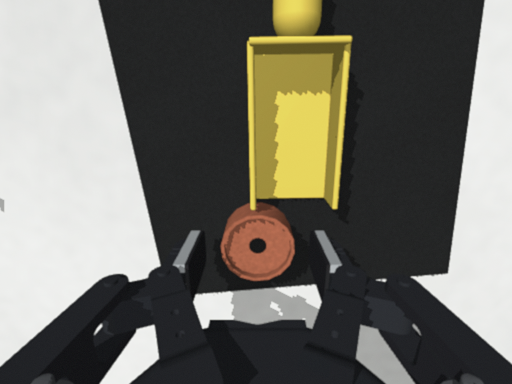

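The riser, at (258,245), is centred between the pads (203 and 315). Close gently.

```bash
python3 -m jog '0 0 0 0 0 0 0.03; 0 0 0 0 0 0 0.03; 0 0 0 0 0 0 0.03; 0 0 0 0 0 0 0.03; 0 0 0 0 0 0 0.03' 25;python3 -c "
from h import *
c=snap('wrist','w5');st()"
```

```text
t: 3.55
eef_pos: [0.4984, 0.0358, 0.0132]
tool_rot: [0.0, 0.993, 0.122, 0.001]
contact_force: [-0.6, -0.5, 5.4]
gripper_width: 0.464
{'t': 3.6, 'q': [0.0402, 0.5398, -0.2916, 2.1068, 0.2963, 0.5318, -1.7949], 'eef_pos': [0.4984, 0.0359, 0.0132], 'tool_rot': [0.0001, 0.9925, 0.1221, 0.0007], 'contact_force': [-1.0028, -0.7473, 5.2987], 'gripper_width': 0.4651}
```

View pics/w5.png

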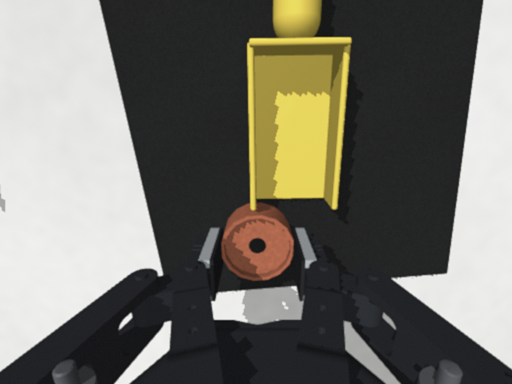

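```bash
python3 -m jog '0 0 -0.01 0 0 0 0.03; 0 0 -0.03 0 0 0 0.03; 0 0 -0.06 0 0 0 0.03; 0 0 -0.1 0 0 -4 0.03; 0 0 -0.13 0 0 -10 0.03';python3 -c "
from h import *
c=snap('wrist','w6');st();go([.52,.282,.15],104.3)"
```

```text
t: 4.1
eef_pos: [0.4982, 0.036, 0.1452]
tool_rot: [0.0, 0.978, 0.21, 0.001]
contact_force: [1.0, -0.3, -0.9]
gripper_width: 0.465
{'t': 4.15, 'q': [0.1618, 0.3252, -0.4261, 2.0251, 0.1842, 0.8187, -1.5119], 'eef_pos': [0.5009, 0.0365, 0.1493], 'tool_rot': [0.0007, 0.9771, 0.2128, 0.0042], 'contact_force': [1.3602, 0.8211, 3.4739], 'gripper_width': 0.4618}
row [ 0.1195 -0.2153 -0.0004] [  0.47  -0.25 -79.73]
```

View pics/w6.png

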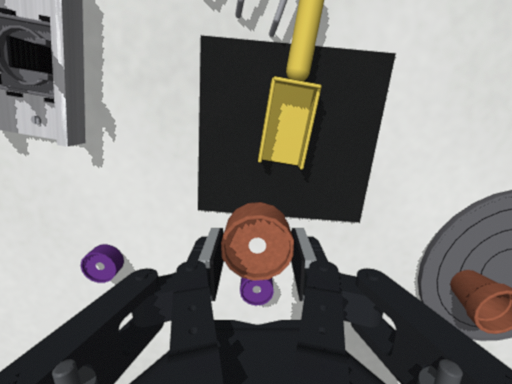

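```bash
python3 -m jog '0.012 -0.021 0 0 0 -8 0.03; 0.026 -0.046 0 0 0 -16 0.03; 0.042 -0.075 0 0 0 -24 0.03; 0.057 -0.104 0 0 0 -32 0.03; 0.072 -0.130 0 0 0 -40 0.03';python3 -c "
from h import *
st();go([.52,.282,.15],104.3)"
```

```text
t: 4.65
eef_pos: [0.5105, 0.1853, 0.143]
tool_rot: [0.0, 0.846, 0.532, 0.0]
contact_force: [0.6, -0.8, 0.3]
gripper_width: 0.466
{'t': 4.65, 'q': [0.014, 0.4314, -0.5968, 1.924, 0.3108, 0.8774, -1.189], 'eef_pos': [0.5105, 0.1853, 0.143], 'tool_rot': [0.0001, 0.8465, 0.5325, 0.0003], 'contact_force': [0.6189, -0.8383, 0.2676], 'gripper_width': 0.4657}
row [ 0.0913 -0.0333 -0.0069] [ 4.000e-02 -1.000e-02 -3.996e+01]
```

```bash
python3 -m jog '0.02 -0.007 -0.003 0 0 -8 0.03; 0.042 -0.015 -0.007 0 0 -16 0.03; 0.064 -0.023 -0.007 0 0 -24 0.03; 0.082 -0.030 -0.007 0 0 -32 0.03; 0.0913 -0.0333 -0.007 0 0 -40 0.03';python3 -m jog '0 0 0 0 0 0 0.03; 0 0 0 0 0 0 0.03';python3 -c "
from h import *
c=snap('wrist','w7');st();go([.52,.282,.15],104.3)"
```

```text
t: 5.15
eef_pos: [0.5204, 0.2827, 0.1501]
tool_rot: [-0.0, 0.613, 0.79, 0.001]
contact_force: [-0.2, 0.4, -1.1]
gripper_width: 0.465
t: 5.35
eef_pos: [0.5206, 0.2799, 0.1494]
tool_rot: [0.0, 0.617, 0.787, -0.0]
contact_force: [0.4, -1.1, -0.6]
gripper_width: 0.457
{'t': 5.4, 'q': [-0.0402, 0.5379, -0.7458, 1.7992, 0.434, 0.976, -0.7249], 'eef_pos': [0.5208, 0.2794, 0.1493], 'tool_rot': [0.0003, 0.6172, 0.7868, -0.0004], 'contact_force': [-0.201, -0.3699, -0.1568], 'gripper_width': 0.4665}
row [ 0.0027 -0.0002 -0.0007] [-0.02  0.05 -0.53]
```

View pics/w7.png

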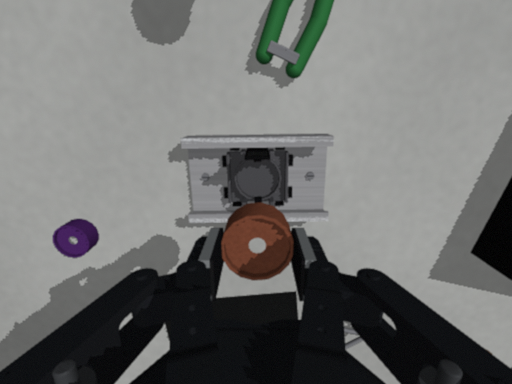

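```bash
python3 - <<'E'
from h import *
crop('w7',175,120,345,230,4.6,'c8')
c=load('w7'); print('riserhole',ray(c,258,245,.157))
print('w3 check riser when held w5', ray(load('w5'),258,245.5,.021))
E
```

```text
riserhole [0.52082559 0.2813838  0.157     ]
w3 check riser when held w5 [0.49912028 0.0358911  0.021     ]
```

View pics/c8.png

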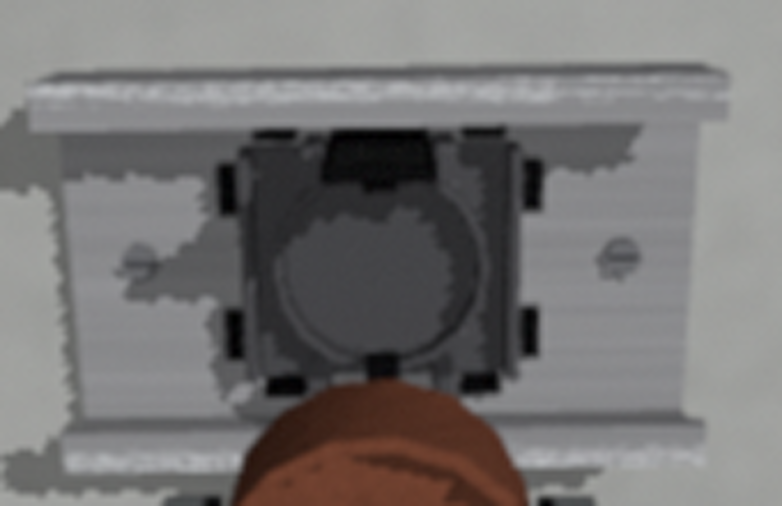

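```bash
python3 - <<'E'
from h import *
c=load('w7'); q=lambda u,v,z: ray(c,u/4.6+175,v/4.6+120,z)
print('collar',q(380,275,.018))
A,B,C,D=q(28,128,.029),q(728,118,.029),q(62,470,.029),q(706,464,.029)
# A,B inner? lower edges
for a,b in((A,B),(C,D)): print(a,b,np.linalg.norm(a-b),np.degrees(np.arctan2(*(b-a)[1::-1])))
S1,S2=q(140,262,.006),q(621,258,.006); print('screws mid',(S1+S2)/2,np.degrees(np.arctan2(*(S2-S1)[1::-1])))
E
```

```text
collar [0.52075387 0.28236822 0.018     ]
[0.43869292 0.29897876 0.029     ] [0.58419461 0.3368728  0.029     ] 0.1503552467584411 14.59767065233652
[0.45889793 0.22152362 0.029     ] [0.60511501 0.25894259 0.029     ] 0.1509291660874499 14.354702188454887
screws mid [0.52075762 0.28289847 0.006     ] 14.270211247104061
```

```bash
python3 -m jog '0.0015 0 0.03 0 0 -0.5 0.03; 0.0017 0 0.06 0 0 -0.5 0.03; 0.0017 0 0.085 0 0 -0.5 0.03; 0.0017 0 0.095 0 0 -0.5 0.03; 0.0017 0 0.095 0 0 -0.5 0.03';python3 -m jog '0 0 0 0 0 0 0.03';python3 -c "
from h import *
c=snap('wrist','w8');s=snap('scene','s8');st();go([.5207,.2813,.055],104.4);crop('s8',280,115,370,185,8,'c9')"
```

```text
t: 5.9
eef_pos: [0.5197, 0.2809, 0.0533]
tool_rot: [-0.0, 0.613, 0.79, -0.001]
contact_force: [-0.0, -0.4, 0.6]
gripper_width: 0.463
t: 6.0
eef_pos: [0.5209, 0.2823, 0.0554]
tool_rot: [0.0, 0.613, 0.79, 0.001]
contact_force: [-0.3, 0.0, -0.1]
gripper_width: 0.465
{'t': 6.1, 'q': [-0.1026, 0.6569, -0.6731, 1.8546, 0.5478, 0.8209, -0.8061], 'eef_pos': [0.5212, 0.2827, 0.0558], 'tool_rot': [0.0005, 0.6123, 0.7906, 0.0011], 'contact_force': [-0.591, -0.556, 0.2028], 'gripper_width': 0.4628}
row [-0.0012 -0.0009  0.0008] [ 0.14 -0.03  0.08]
```

View pics/w8.png

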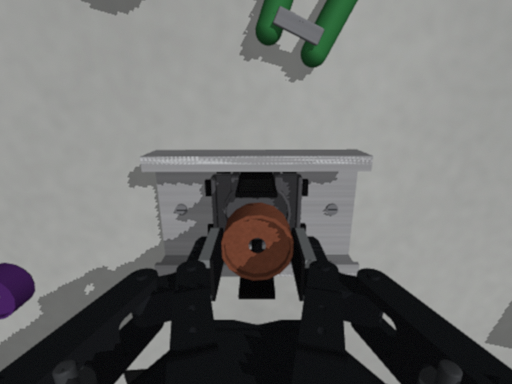

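View pics/c9.png

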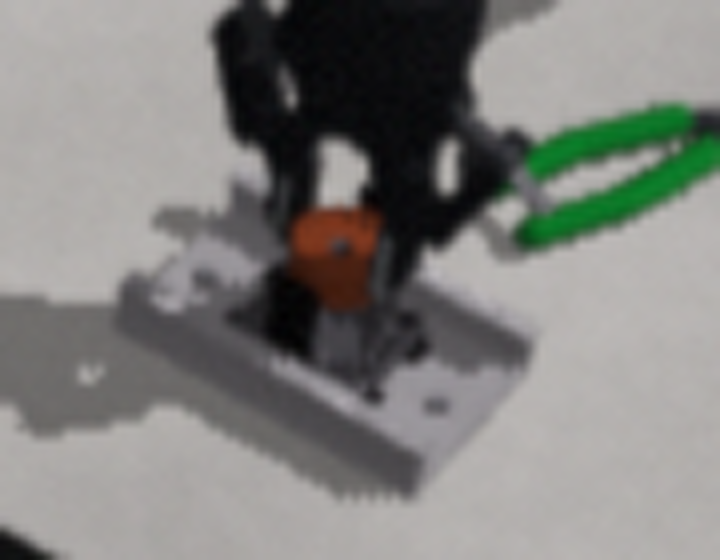

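```bash
python3 -c "
from h import *
c=load('w8');print(ray(c,257.5,245,.0636),(ray(c,181,209.5,.006)+ray(c,331,209,.006))/2)"
```

```text
[0.52070617 0.2841048  0.0636    ] [0.52003481 0.28304054 0.006     ]
```

```bash
python3 -m jog '-0.0012 -0.0005 0.012 0 0 0 0.03; -0.0012 -0.0005 0.022 0 0 0 0.03; -0.0012 -0.0005 0.028 0 0 0 0.03; -0.0012 -0.0005 0.032 0 0 0 0.03; -0.0012 -0.0005 0.034 0 0 0 0.03';python3 -m jog '0 0 0 0 0 0 0.03';python3 -c "
from h import *
c=snap('wrist','w9');st()"
```

```text
t: 6.6
eef_pos: [0.5196, 0.2807, 0.0201]
tool_rot: [-0.0, 0.612, 0.791, -0.001]
contact_force: [-4.7, -3.3, 18.9]
gripper_width: 0.465
t: 6.7
eef_pos: [0.52, 0.281, 0.0204]
tool_rot: [0.0, 0.612, 0.791, -0.0]
contact_force: [0.6, -0.9, -0.9]
gripper_width: 0.46
{'t': 6.75, 'q': [-0.1262, 0.7036, -0.6391, 1.87, 0.5908, 0.7653, -0.8384], 'eef_pos': [0.5201, 0.2812, 0.0204], 'tool_rot': [0.0, 0.612, 0.7909, 0.0001], 'contact_force': [0.2374, -0.9609, -0.1175], 'gripper_width': 0.4636}
```

View pics/w9.png

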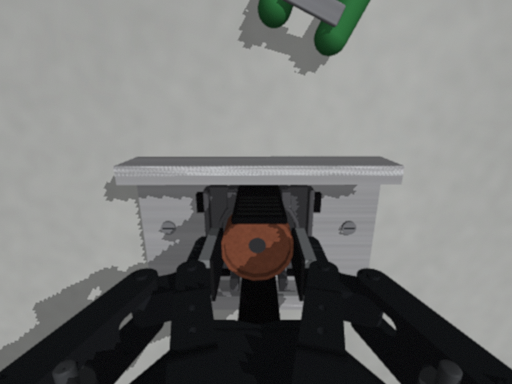

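```bash
python3 -m jog '0 0 0 0 0 0 0.055; 0 0 0 0 0 0 0.06; 0 0 0 0 0 0 0.06; 0 0 -0.02 0 0 0 0.06; 0 0 -0.05 0 0 0 0.06';python3 -m jog '0 0 -0.03 0 0 0 0.06; 0 0 -0.06 0 0 0 0.06; 0 0 -0.08 0 0 0 0.06;0 0 -0.08 0 0 0 0.06';python3 -c "
from h import *
c=snap('wrist','w10');st();crop('w10',150,100,370,270,3.6,'c10')"
```

```text
t: 7.25
eef_pos: [0.5189, 0.2801, 0.0692]
tool_rot: [-0.001, 0.612, 0.791, -0.002]
contact_force: [0.9, 1.5, 0.5]
gripper_width: 0.699
t: 7.65
eef_pos: [0.5217, 0.2823, 0.1535]
tool_rot: [0.001, 0.612, 0.791, 0.003]
contact_force: [0.7, 0.5, 1.0]
gripper_width: 0.701
{'t': 7.7, 'q': [-0.038, 0.5367, -0.7524, 1.7975, 0.4361, 0.9778, -0.716], 'eef_pos': [0.5209, 0.2813, 0.1516], 'tool_rot': [0.0007, 0.6121, 0.7907, 0.0012], 'contact_force': [-0.1114, 0.411, -0.0751], 'gripper_width': 0.7028}
```

View pics/c10.png

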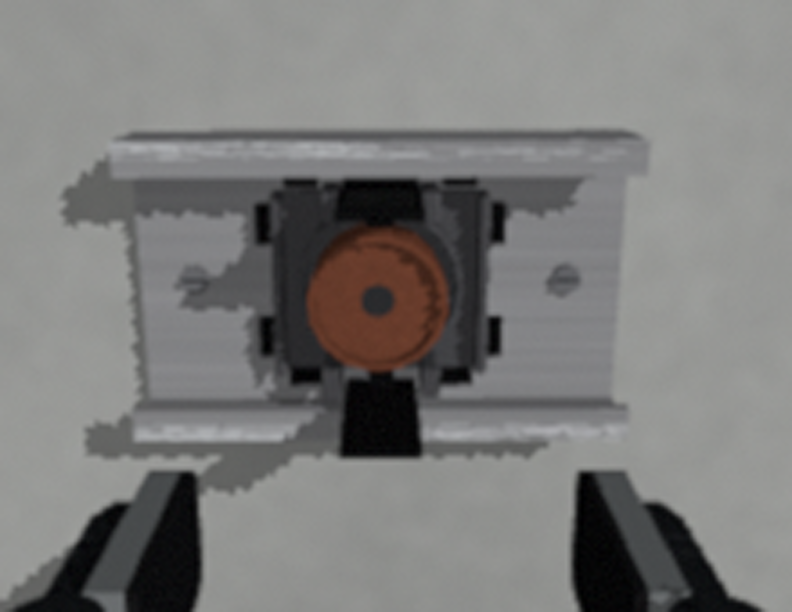

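```bash
python3 - <<'E'
from h import *
c=load('w10'); print(c['position'],'hole',ray(c,377/3.6+150,301/3.6+100,.028),'screwmid',(ray(c,193/3.6+150,281/3.6+100,.006)+ray(c,563/3.6+150,280/3.6+100,.006))/2)
print('rim',ray(c,307/3.6+150,298/3.6+100,.032),ray(c,449/3.6+150,298/3.6+100,.032))
go([.53,-.313,.2],104.3)
E
```

```text
[0.50168433 0.35562308 0.29626136] hole [0.52005865 0.28190083 0.028     ] screwmid [0.52027215 0.28241892 0.006     ]
rim [0.50010843 0.27886761 0.032     ] [0.5395917  0.28901409 0.032     ]
row [-0.5777 -0.1399 -0.0491] [ 0.16 -0.02  0.21]
```

```bash
python3 -m jog '-0.03 -0.007 -0.02 0 0 0 0.06; -0.07 -0.017 -0.049 0 0 0 0.06; -0.115 -0.028 -0.049 0 0 0 0.07; -0.16 -0.039 -0.049 0 0 0 0.07; -0.205 -0.05 -0.049 0 0 0 0.07';python3 -m jog '-0.045 -0.011 0 0 0 0 0.07; -0.09 -0.022 0 0 0 0 0.07; -0.135 -0.033 0 0 0 0 0.07; -0.18 -0.044 0 0 0 0 0.07; -0.225 -0.055 0 0 0 0 0.07';python3 -c "
from h import *
st();go([.53,-.313,.2],104.3)"
```

```text
t: 8.2
eef_pos: [0.5223, 0.0677, 0.1982]
tool_rot: [-0.0, 0.612, 0.791, -0.001]
contact_force: [0.7, -0.2, -0.7]
gripper_width: 0.82
t: 8.7
eef_pos: [0.5252, -0.1637, 0.1979]
tool_rot: [-0.001, 0.612, 0.791, -0.0]
contact_force: [1.3, 0.4, 0.2]
gripper_width: 0.817
{'t': 8.7, 'q': [0.7508, 0.3946, -0.7037, 1.8529, 0.2991, 1.004, 0.1751], 'eef_pos': [0.5252, -0.1637, 0.1979], 'tool_rot': [-0.0009, 0.6121, 0.7908, -0.0004], 'contact_force': [1.3206, 0.3593, 0.1886], 'gripper_width': 0.8171}
row [-0.1458 -0.0328 -0.0021] [-0.1  -0.05  0.22]
```

```bash
python3 -m jog '-0.04 -0.01 0 0 0 0 0.07; -0.08 -0.02 0 0 0 0 0.07; -0.115 -0.027 0 0 0 0 0.07; -0.138 -0.032 0 0 0 0 0.07; -0.1458 -0.033 0 0 0 0 0.07';python3 -m jog '0 0 0 0 0 0 0.07;0 0 0 0 0 0 0.07';python3 -c "
from h import *
c=snap('wrist','w11');st();crop('w11',150,90,370,250,3.6,'c11')"
```

```text
t: 9.2
eef_pos: [0.5293, -0.3144, 0.1973]
tool_rot: [-0.001, 0.614, 0.789, -0.001]
contact_force: [0.0, -0.5, -0.1]
gripper_width: 0.819
t: 9.4
eef_pos: [0.531, -0.3089, 0.1987]
tool_rot: [-0.001, 0.611, 0.791, 0.0]
contact_force: [0.4, 0.1, -0.3]
gripper_width: 0.82
{'t': 9.45, 'q': [0.9022, 0.4871, -0.6442, 1.7046, 0.3269, 1.0606, 0.4084], 'eef_pos': [0.5312, -0.3087, 0.199], 'tool_rot': [-0.0005, 0.6109, 0.7917, 0.0003], 'contact_force': [0.2917, 0.3886, 0.435], 'gripper_width': 0.8221}
```

View pics/w11.png

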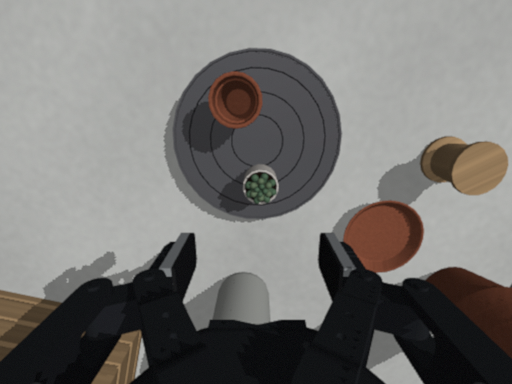

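View pics/c11.png

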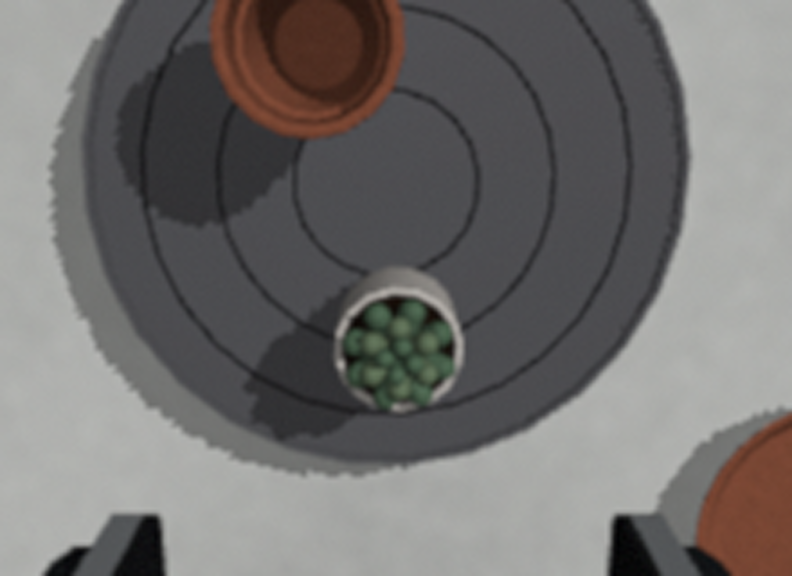

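```bash
python3 - <<'E'
from h import *
c=load('w11'); t=load('top0'); s=load('scene0')
print('pot',ray(c,260.8,186.7,.060), ray(t,352.5,199.5,.06))
print('spr wrist top end',ray(c,240,275,.06),ray(c,240,275,.13))
crop('top0',385,165,465,225,8,'c12');crop('scene0',60,245,140,315,8,'c13')
E
```

```text
pot [ 0.53698233 -0.31486438  0.06      ] [ 0.53590013 -0.31648196  0.06      ]
spr wrist top end [ 0.54133264 -0.43100561  0.06      ] [ 0.53396699 -0.38238628  0.13      ]
```

View pics/c12.png

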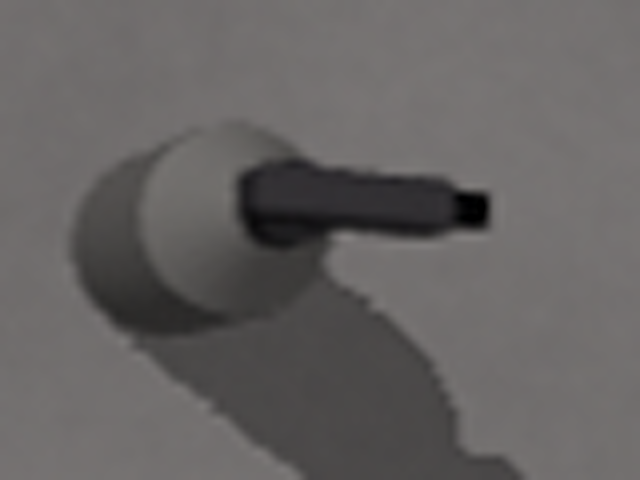

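View pics/c13.png

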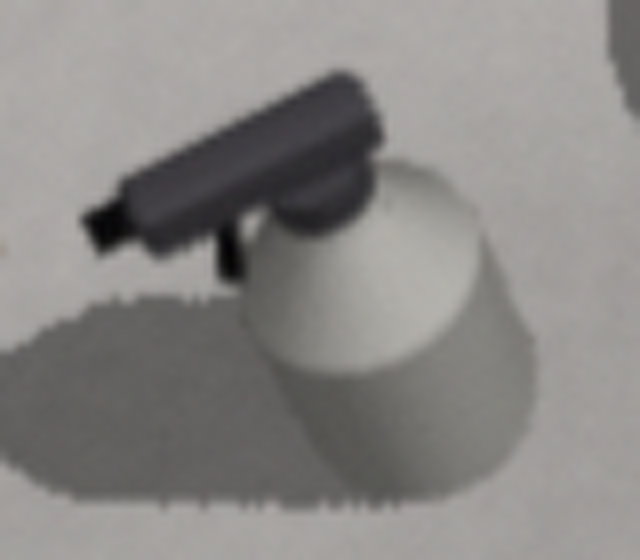

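```bash
python3 - <<'E'
from h import *
t=load('top0'); s=load('scene0')
b=ray(t,405.3,196,0);print(b)
for z in(.08,.1,.12): print(z,ray(t,414.4,192.5,z))
print('head',ray(t,420,190.5,.185))
# scene: base center
print(ray(s,60+420/8,245+440/8,0))
E
```

```text
[ 0.55885883 -0.50309418  0.        ]
0.08 [ 0.56168096 -0.50650848  0.08      ]
0.1 [ 0.55925409 -0.49981855  0.1       ]
0.12 [ 0.55682722 -0.49312863  0.12      ]
head [ 0.55530484 -0.48779932  0.185     ]
[ 0.57220043 -0.50795009  0.        ]
```

The pot rim is at (261,187) in w11, which puts the pot at (0.5365,-0.3155). The top view agrees within 2 mm, and the sprayer and clay pot are clear.

```bash
python3 -c "
from h import *
go([.5365,-.3155,.030],104.3)"; python3 -m jog '-0.004 0.002 0.03 0 0 0 0.07; -0.0078 0.0034 0.06 0 0 0 0.07; -0.0078 0.0034 0.085 0 0 0 0.07; -0.0078 0.0034 0.098 0 0 0 0.07; -0.0078 0.0034 0.1 0 0 0 0.07';python3 -m jog '0 0 0 0 0 0 0.07;0 0 0 0 0 0 0.07';python3 -c "
from h import *
c=snap('wrist','w12');st();go([.5365,-.3155,.030],104.3)"
```

```text
row [-0.0081  0.0034  0.169 ] [-0.   -0.07  0.39]
t: 9.95
eef_pos: [0.5355, -0.316, 0.098]
tool_rot: [-0.001, 0.611, 0.791, -0.0]
contact_force: [-0.0, 0.7, 0.2]
gripper_width: 0.819
t: 10.15
eef_pos: [0.5372, -0.3177, 0.1008]
tool_rot: [0.001, 0.612, 0.791, 0.0]
contact_force: [-0.3, -0.5, 0.6]
gripper_width: 0.823
{'t': 10.2, 'q': [0.8626, 0.6089, -0.5888, 1.7601, 0.4187, 0.8979, 0.3453], 'eef_pos': [0.5372, -0.3179, 0.1009], 'tool_rot': [0.0012, 0.612, 0.7909, 0.0002], 'contact_force': [0.6613, -0.479, -0.9233], 'gripper_width': 0.8228}
row [ 0.0027 -0.0002  0.0709] [0.11 0.1  0.24]
```

View pics/w12.png

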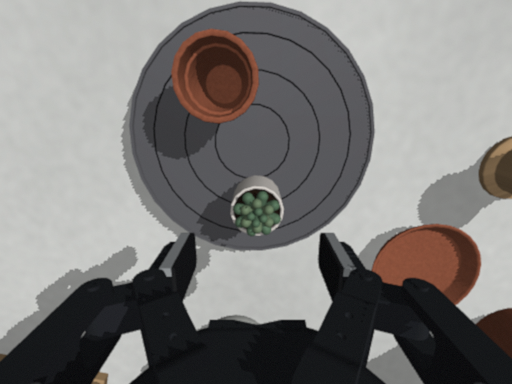

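```bash
python3 -c "
from h import *
print(ray(load('w12'),257.7,207.5,.06))"; python3 -m jog '0.0022 0 0.025 0 0 0 0.07; 0.0022 0 0.045 0 0 0 0.07; 0.0022 0 0.06 0 0 0 0.07; 0.0022 0 0.07 0 0 0 0.07; 0.0022 0 0.071 0 0 0 0.07';python3 -c "
from h import *
c=snap('wrist','w13');st();go([.5365,-.3155,.030],104.3)"
```

```text
[ 0.53641364 -0.3122219   0.06      ]
t: 10.7
eef_pos: [0.5352, -0.3155, 0.0275]
tool_rot: [-0.001, 0.612, 0.791, -0.0]
contact_force: [-0.4, -0.2, 0.8]
gripper_width: 0.818
{'t': 10.75, 'q': [0.8233, 0.7002, -0.5379, 1.7971, 0.4883, 0.7804, 0.2876], 'eef_pos': [0.5356, -0.3156, 0.0281], 'tool_rot': [-0.0002, 0.6121, 0.7908, 0.0], 'contact_force': [0.644, -0.5042, 0.634], 'gripper_width': 0.8173}
row [-0.0001  0.0009 -0.0019] [-0.01 -0.02  0.22]
```

View pics/w13.png

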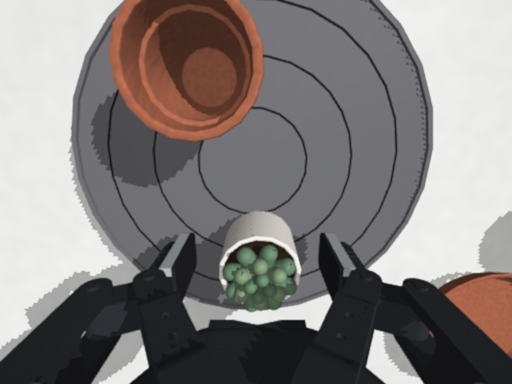

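```bash
python3 -m jog '0 0 0 0 0 0 0.07;0 0 0 0 0 0 0.07'; python3 -c "
from h import *
c=snap('wrist','w14');st()
crop('w14',190,190,330,330,5,'c14')"
```

```text
t: 10.95
eef_pos: [0.5363, -0.3159, 0.0293]
tool_rot: [0.001, 0.612, 0.791, 0.0]
contact_force: [-0.3, 0.1, 0.3]
gripper_width: 0.819
{'t': 11.0, 'q': [0.8236, 0.6988, -0.5385, 1.7967, 0.4883, 0.7804, 0.2876], 'eef_pos': [0.5362, -0.3159, 0.0292], 'tool_rot': [0.0007, 0.6121, 0.7908, 0.0001], 'contact_force': [0.6537, -0.1328, -1.2639], 'gripper_width': 0.8184}
```

View pics/c14.png

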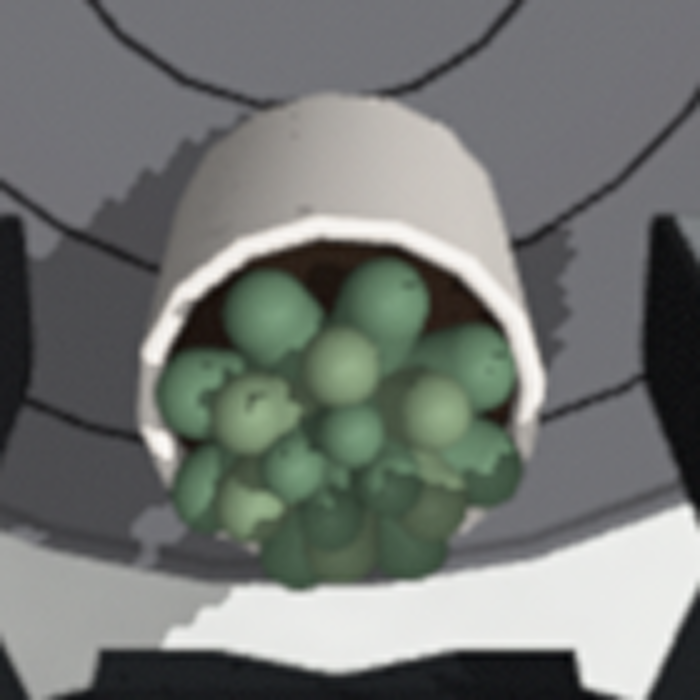

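```bash
python3 -c "
from h import *
c=load('w14');p=ray(c,258.4,267,.06);print(p);go([p[0],p[1],.03],104.3)
for w in ('w5',):print(ray(load(w),258,245.5,.021))"
```

```text
[ 0.53629309 -0.31356857  0.06      ]
row [ 0.0022  0.0007 -0.0008] [0.06 0.06 0.22]
[0.49912028 0.0358911  0.021     ]
```

```bash
python3 -m jog '0.0017 0.0005 0 0 0 0 0.055; 0.0017 0.0005 0 0 0 0 0.03; 0.0017 0.0005 0 0 0 0 0.03; 0.0017 0.0005 0 0 0 0 0.03; 0.0017 0.0005 0 0 0 0 0.03' 30;python3 -m jog '0 0 0 0 0 0 0.03;0 0 0 0 0 0 0.03'; python3 -c "
from h import *
c=snap('wrist','w15');st()"
```

```text
t: 11.5
eef_pos: [0.536, -0.3137, 0.0287]
tool_rot: [0.0, 0.612, 0.791, 0.0]
contact_force: [-2.2, 0.8, 4.8]
gripper_width: 0.457
t: 11.7
eef_pos: [0.536, -0.3137, 0.0288]
tool_rot: [0.0, 0.612, 0.791, 0.0]
contact_force: [-1.9, 1.4, 5.9]
gripper_width: 0.458
{'t': 11.75, 'q': [0.821, 0.6983, -0.5387, 1.7992, 0.4882, 0.7794, 0.2845], 'eef_pos': [0.536, -0.3137, 0.0287], 'tool_rot': [0.0002, 0.612, 0.7909, 0.0001], 'contact_force': [-0.6723, 1.7316, 6.0189], 'gripper_width': 0.4593}
```

View pics/w15.png

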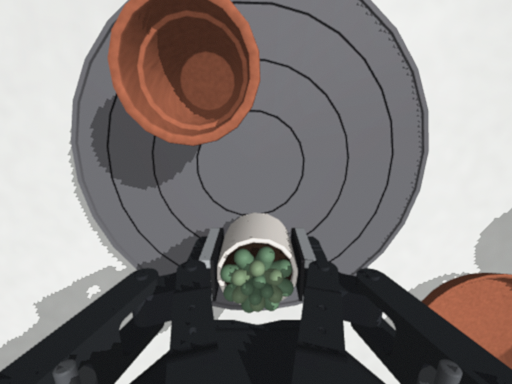

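```bash
python3 -m jog '0 0 -0.008 0 0 0 0.03; 0 0 -0.025 0 0 0 0.03; 0 0 -0.06 0 0 0 0.03; 0 0 -0.1 0 0 0 0.03; 0 0 -0.13 0 0 0 0.03'; python3 -c "
from h import *
c=snap('wrist','w16');st();go([.5205,.2815,.16],104.35)"
```

```text
t: 12.25
eef_pos: [0.5363, -0.3141, 0.1618]
tool_rot: [0.001, 0.612, 0.791, 0.0]
contact_force: [0.2, -0.7, -0.8]
gripper_width: 0.461
{'t': 12.3, 'q': [0.8882, 0.5305, -0.6277, 1.7183, 0.3625, 1.0011, 0.3836], 'eef_pos': [0.5389, -0.315, 0.1668], 'tool_rot': [0.0047, 0.6121, 0.7908, 0.0008], 'contact_force': [1.5634, -0.1303, 2.9761], 'gripper_width': 0.4604}
row [0.5821 0.1317 0.0039] [0.4  0.37 0.17]
```

View pics/w16.png

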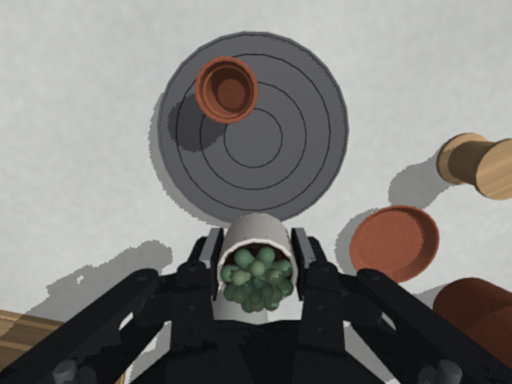

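```bash
python3 -m jog '0.012 0.003 0 0 0 0 0.03; 0.035 0.008 0 0 0 0 0.03; 0.07 0.016 0 0 0 0 0.03; 0.105 0.024 0 0 0 0 0.03; 0.14 0.032 0 0 0 0 0.03'; python3 -m jog '0.035 0.008 0 0 0 0 0.03; 0.07 0.016 0 0 0 0 0.03; 0.105 0.024 0 0 0 0 0.03; 0.14 0.032 0 0 0 0 0.03; 0.175 0.04 0 0 0 0 0.03'; python3 -c "
from h import *
st();go([.5205,.2815,.16],104.35)"
```

```text
t: 12.8
eef_pos: [0.5302, -0.1681, 0.1575]
tool_rot: [-0.001, 0.612, 0.791, -0.0]
contact_force: [0.4, 0.4, -1.7]
gripper_width: 0.461
t: 13.3
eef_pos: [0.5248, 0.011, 0.1576]
tool_rot: [-0.001, 0.612, 0.791, -0.001]
contact_force: [0.4, 0.1, -1.5]
gripper_width: 0.458
{'t': 13.3, 'q': [0.4505, 0.4138, -0.7287, 1.9452, 0.3451, 0.9114, -0.1979], 'eef_pos': [0.5248, 0.011, 0.1576], 'tool_rot': [-0.0007, 0.6118, 0.791, -0.0006], 'contact_force': [0.3732, 0.1137, -1.4655], 'gripper_width': 0.4585}
row [ 0.2629  0.0638 -0.0024] [-0.11 -0.02  0.21]
```

```bash
python3 -m jog '0.035 0.008 0 0 0 0 0.03; 0.07 0.016 0 0 0 0 0.03; 0.105 0.025 0 0 0 0 0.03; 0.14 0.034 0 0 0 0 0.03; 0.175 0.042 0 0 0 0 0.03'; python3 -m jog '0.033 0.008 0 0 0 0 0.03; 0.058 0.014 0 0 0 0 0.03; 0.075 0.018 0 0 0 0 0.03; 0.083 0.02 0 0 0 0 0.03; 0.085 0.021 0 0 0 0 0.03';python3 -m jog '0 0 0 0 0 0 0.03;0 0 0 0 0 0 0.03';  python3 -c "
from h import *
c=snap('wrist','w17');st();go([.5205,.2815,.16],104.35);crop('w17',150,110,370,330,3.4,'c17')"
```

```text
t: 13.8
eef_pos: [0.5216, 0.1906, 0.1575]
tool_rot: [-0.001, 0.612, 0.791, -0.001]
contact_force: [0.2, -0.7, -0.5]
gripper_width: 0.462
t: 14.3
eef_pos: [0.521, 0.2774, 0.1577]
tool_rot: [-0.0, 0.611, 0.791, -0.001]
contact_force: [-0.4, -0.1, -0.7]
gripper_width: 0.458
t: 14.5
eef_pos: [0.5223, 0.2751, 0.158]
tool_rot: [0.0, 0.613, 0.79, -0.001]
contact_force: [-0.1, -0.2, -0.1]
gripper_width: 0.459
{'t': 14.55, 'q': [-0.036, 0.5232, -0.739, 1.7939, 0.4159, 0.9872, -0.6915], 'eef_pos': [0.5225, 0.2751, 0.1581], 'tool_rot': [0.0002, 0.6127, 0.7903, -0.0005], 'contact_force': [0.256, -0.8242, -1.5574], 'gripper_width': 0.4567}
row [ 0.0067 -0.0003 -0.0019] [-0.02  0.05  0.07]
```

View pics/c17.png

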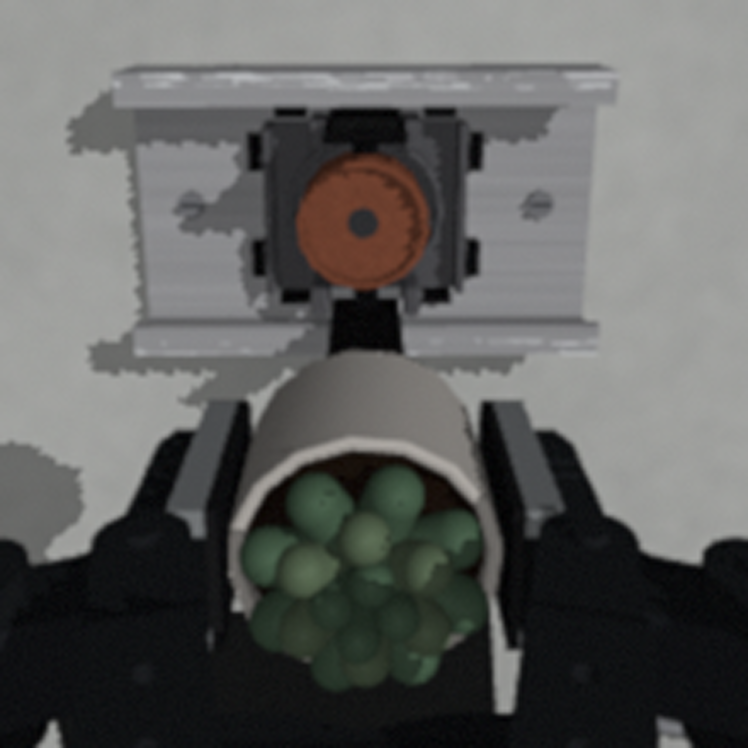

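```bash
python3 -c "
from h import *
c=load('w17');print(ray(c,366/3.4+150,552/3.4+110,.1894),ray(c,363/3.4+150,223/3.4+110,.028))
c=load('w14');print(ray(c,258.4,267,.06))
c=load('w15');print('held',ray(c,257.5,267,.06))
d=np.array([-.0020,.0068]);x=np.array([-.248,.969]);y=np.array([.969,.248]);print(d@x,d@y)"
```

```text
[0.52266343 0.27490143 0.1894    ] [0.5202797  0.28207178 0.028     ]
[ 0.53629309 -0.31356857  0.06      ]
held [ 0.53550284 -0.31111928  0.06      ]
0.0070852 -0.00025160000000000015
```

```bash
python3 -m jog '0.004 0 0 0 0 0 0.03; 0.0072 -0.0005 0.02 0 0 0 0.03; 0.0072 -0.0005 0.05 0 0 0 0.03; 0.0072 -0.0005 0.075 0 0 0 0.03; 0.0072 -0.0005 0.095 0 0 0 0.03'; python3 -m jog '0 0 0.008 0 0 0 0.03;0 0 0.014 0 0 0 0.03;0 0 0.014 0 0 0 0.03;0 0 0.014 0 0 0 0.03'; python3 -c "
from h import *
c=snap('wrist','w18');s=snap('scene','s18');t=snap('top','t18');st();go([.5205,.2815,.048],104.35);crop('w18',150,110,370,330,3.4,'c18');crop('s18',280,115,370,185,8,'c19')"
```

```text
t: 15.05
eef_pos: [0.5196, 0.2828, 0.0619]
tool_rot: [-0.0, 0.612, 0.791, -0.001]
contact_force: [0.5, -0.3, -0.1]
gripper_width: 0.458
t: 15.45
eef_pos: [0.5204, 0.2839, 0.0502]
tool_rot: [0.0, 0.612, 0.791, 0.001]
contact_force: [0.2, 0.4, -1.3]
gripper_width: 0.461
{'t': 15.6, 'q': [-0.1179, 0.6603, -0.6547, 1.8574, 0.5434, 0.8081, -0.8044], 'eef_pos': [0.5204, 0.2838, 0.0502], 'tool_rot': [0.0003, 0.6121, 0.7908, 0.0007], 'contact_force': [-0.5851, -0.1739, -1.537], 'gripper_width': 0.4584}
row [-0.0022 -0.0005  0.0022] [ 0.09 -0.02  0.16]
```

View pics/c18.png

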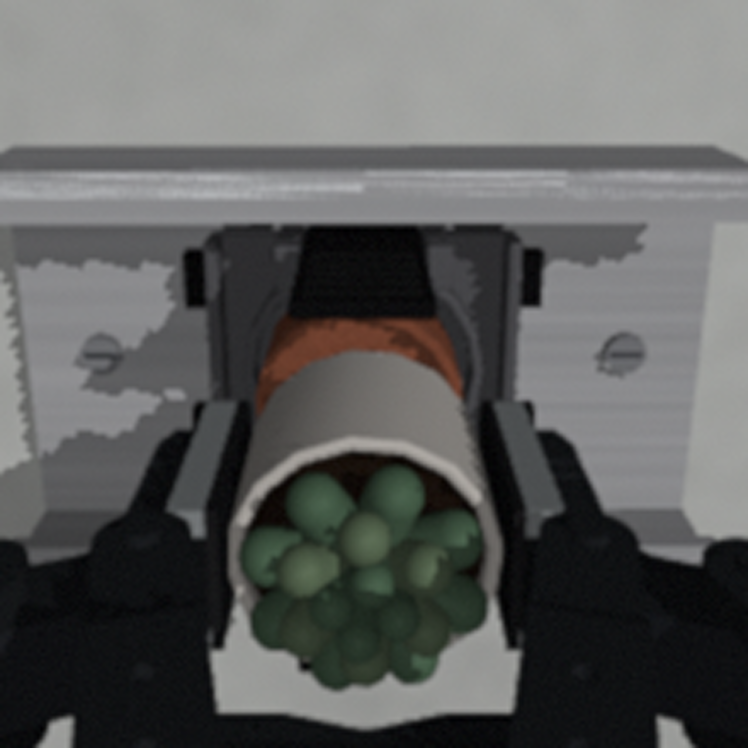

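View pics/c19.png

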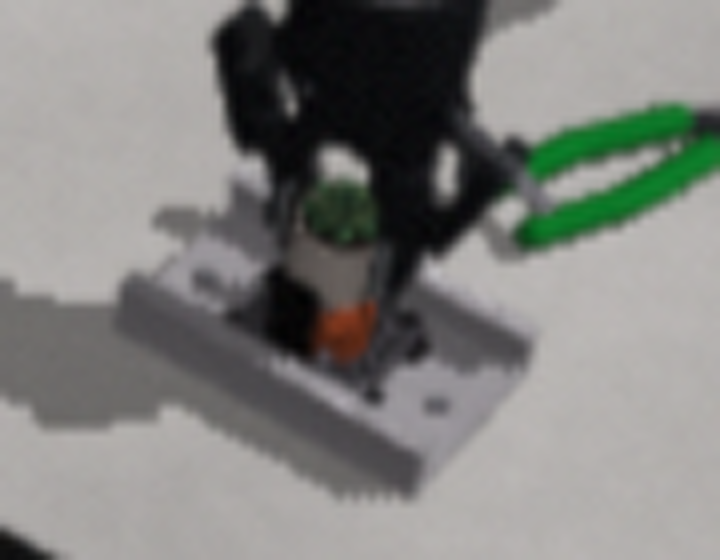

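```bash
python3 -c "
from h import *
c=load('w18');q=lambda u,v,z:ray(c,u/3.4+150,v/3.4+110,z)
print('pot',q(366,552,.0815),'screws',(q(101,354,.006)+q(624,353,.006))/2)
a,b=q(258,395,.032),q(465,395,.032);print(a,b,(a+b)/2)
d=np.array([.5202,.282])-q(366,552,.0815)[:2];x=np.array([-.248,.969]);y=np.array([.969,.248]);print(d@x,d@y)"
```

```text
pot [0.52073601 0.28352847 0.0815    ] screws [0.52047755 0.28292273 0.006     ]
[0.50019544 0.27976083 0.032     ] [0.53928862 0.28983771 0.032     ] [0.51974203 0.28479927 0.032     ]
-0.0013481607338553367 -0.0008984591522562465
```

```bash
python3 -m jog '-0.0012 -0.0008 0 0 0 0 0.03; -0.0012 -0.0008 0.005 0 0 0 0.03; -0.0012 -0.0008 0.010 0 0 0 0.03; -0.0012 -0.0008 0.013 0 0 0 0.03; -0.0012 -0.0008 0.0145 0 0 0 0.03'; python3 -m jog '0 0 0 0 0 0 0.03;0 0 0 0 0 0 0.03'; python3 -c "
from h import *
st()"
```

```text
t: 16.1
eef_pos: [0.5191, 0.2818, 0.0347]
tool_rot: [0.0, 0.612, 0.791, -0.001]
contact_force: [-4.2, -3.5, 14.5]
gripper_width: 0.457
t: 16.3
eef_pos: [0.5192, 0.2819, 0.0348]
tool_rot: [0.0, 0.612, 0.791, -0.0]
contact_force: [-2.2, -1.1, 2.6]
gripper_width: 0.462
{'t': 16.3, 'q': [-0.1267, 0.6797, -0.6405, 1.8664, 0.5613, 0.7839, -0.8177], 'eef_pos': [0.5192, 0.2819, 0.0348], 'tool_rot': [0.0, 0.612, 0.7908, -0.0003], 'contact_force': [-2.2473, -1.1194, 2.5838], 'gripper_width': 0.4619}
```

```bash
python3 -m jog '0 0 0 0 0 0 0.045; 0 0 0 0 0 0 0.055; 0 0 0 0 0 0 0.07; 0 0 0 0 0 0 0.075; 0 0 0 0 0 0 0.075'; python3 -c "
from h import *
st();c=snap('wrist','w20');s=snap('scene','s20');crop('s20',280,115,370,185,8,'c20')"
```

```text
t: 16.8
eef_pos: [0.5194, 0.2821, 0.0348]
tool_rot: [-0.0, 0.612, 0.791, 0.0]
contact_force: [0.2, -0.2, -0.4]
gripper_width: 0.882
{'t': 16.8, 'q': [-0.1266, 0.6799, -0.6404, 1.8661, 0.5614, 0.7832, -0.8176], 'eef_pos': [0.5194, 0.2821, 0.0348], 'tool_rot': [-0.0, 0.6121, 0.7908, 0.0], 'contact_force': [0.2446, -0.1575, -0.3987], 'gripper_width': 0.8825}
```

View pics/w20.png

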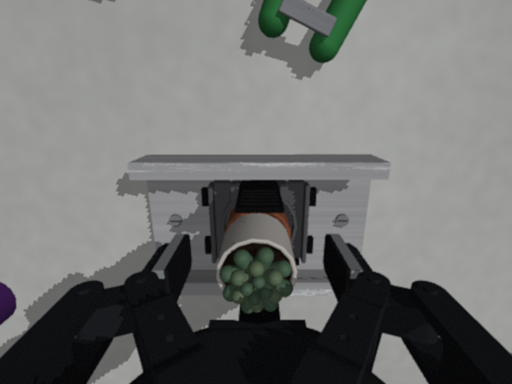

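View pics/c20.png

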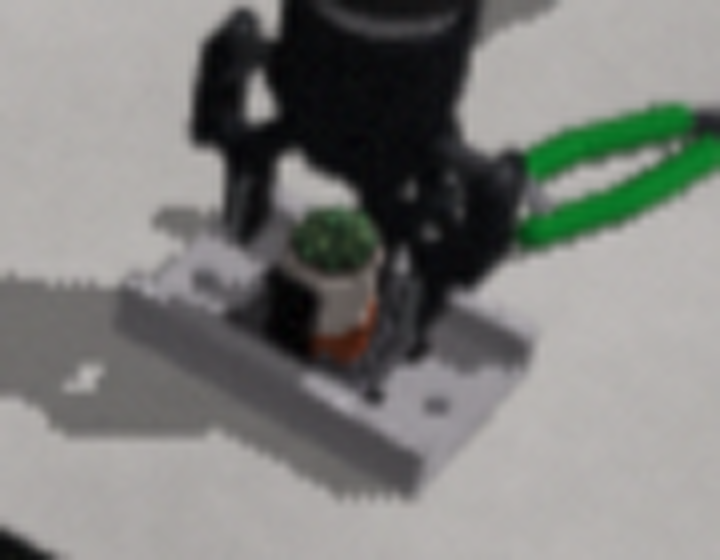

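```bash
python3 -m jog '0 0 -0.015 0 0 0 0.08; 0 0 -0.04 0 0 0 0.085; 0 0 -0.08 0 0 0 0.085; 0 0 -0.11 0 0 0 0.085; 0 0 -0.135 0 0 4 0.085'; python3 -c "
from h import *
st();c=snap('wrist','w21');go([.5204,.282,.17],14.35)"
```

```text
t: 17.4
eef_pos: [0.5197, 0.2827, 0.173]
tool_rot: [0.0, 0.64, 0.769, 0.001]
contact_force: [0.7, -0.2, -0.2]
gripper_width: 0.997
{'t': 17.4, 'q': [-0.0494, 0.503, -0.7359, 1.7813, 0.3932, 1.0069, -0.7544], 'eef_pos': [0.5197, 0.2827, 0.173], 'tool_rot': [0.0003, 0.6395, 0.7688, 0.0012], 'contact_force': [0.7241, -0.1922, -0.1977], 'gripper_width': 0.9966}
row [-0.002  -0.0013  0.0068] [ 0.22 -0.45 85.85]
```

View pics/w21.png

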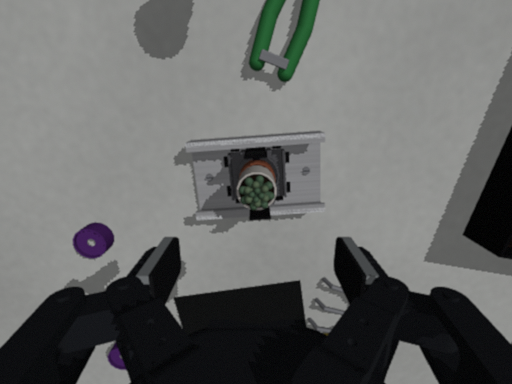

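```bash
python3 -m jog '-0.002 -0.0013 0 0 0 8 0.085; -0.002 -0.0013 0 0 0 16 0.085; -0.002 -0.0013 0 0 0 24 0.085; -0.002 -0.0013 0 0 0 32 0.085; -0.002 -0.0013 0 0 0 40 0.085';python3 -m jog '0 0 0 0 0 8 0.085; 0 0 0 0 0 16 0.085; 0 0 0 0 0 24 0.085; 0 0 0 0 0 32 0.085; 0 0 0 0 0 40 0.085'; python3 -c "
from h import *
st();go([.5204,.282,.17],14.35)"
```

```text
t: 17.95
eef_pos: [0.5184, 0.2801, 0.1708]
tool_rot: [-0.0, 0.865, 0.502, 0.0]
contact_force: [1.0, -0.5, -0.2]
gripper_width: 0.996
t: 18.45
eef_pos: [0.5183, 0.2802, 0.1708]
tool_rot: [-0.0, 0.984, 0.176, 0.0]
contact_force: [-0.1, 1.1, 0.3]
gripper_width: 0.993
{'t': 18.45, 'q': [-0.2713, 0.4354, -0.4266, 1.8028, 0.2161, 0.9485, -2.0069], 'eef_pos': [0.5183, 0.2802, 0.1708], 'tool_rot': [-0.0003, 0.9844, 0.1757, 0.0003], 'contact_force': [-0.1158, 1.1358, 0.2678], 'gripper_width': 0.9934}
row [ 0.0025 -0.0009  0.0008] [-0.03 -0.04  5.89]
```

```bash
python3 -m jog '0.0025 -0.0009 0 0 0 5.9 0.085; 0.0025 -0.0009 0 0 0 5.9 0.085; 0.0025 -0.0009 0 0 0 5.9 0.085'; python3 -c "
from h import *
c=snap('wrist','w22');st();go([.5204,.282,.17],14.35);crop('w22',180,80,340,260,4,'c22');snap('scene','s22');crop('s22',270,100,380,190,7,'c23')"
```

```text
t: 18.75
eef_pos: [0.5204, 0.2818, 0.1704]
tool_rot: [-0.0, 0.992, 0.129, 0.0]
contact_force: [-0.3, -0.1, -0.3]
gripper_width: 0.993
{'t': 18.8, 'q': [-0.289, 0.4369, -0.4048, 1.798, 0.2066, 0.948, -2.0936], 'eef_pos': [0.5204, 0.2817, 0.1702], 'tool_rot': [-0.0001, 0.9917, 0.1287, 0.0001], 'contact_force': [-0.2001, 0.1619, 0.0396], 'gripper_width': 0.9961}
row [ 0.0001 -0.0003  0.0002] [-0.01 -0.02  0.44]
```

View pics/w22.png

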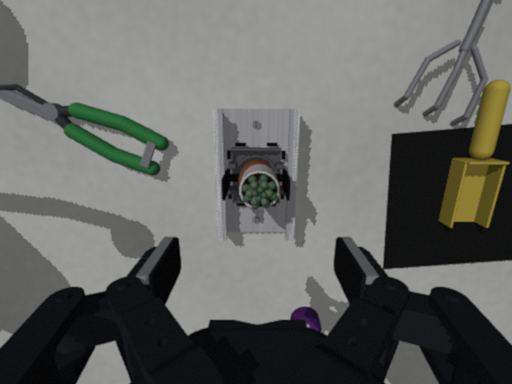

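View pics/c22.png

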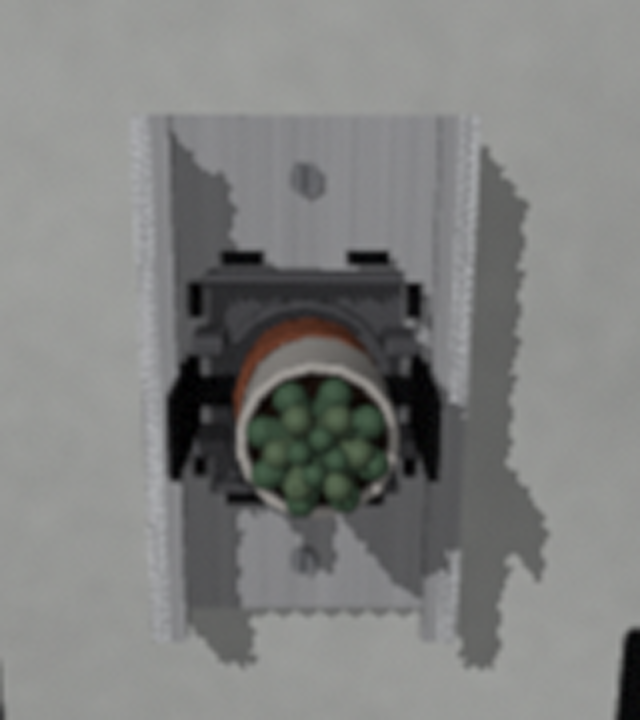

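View pics/c23.png

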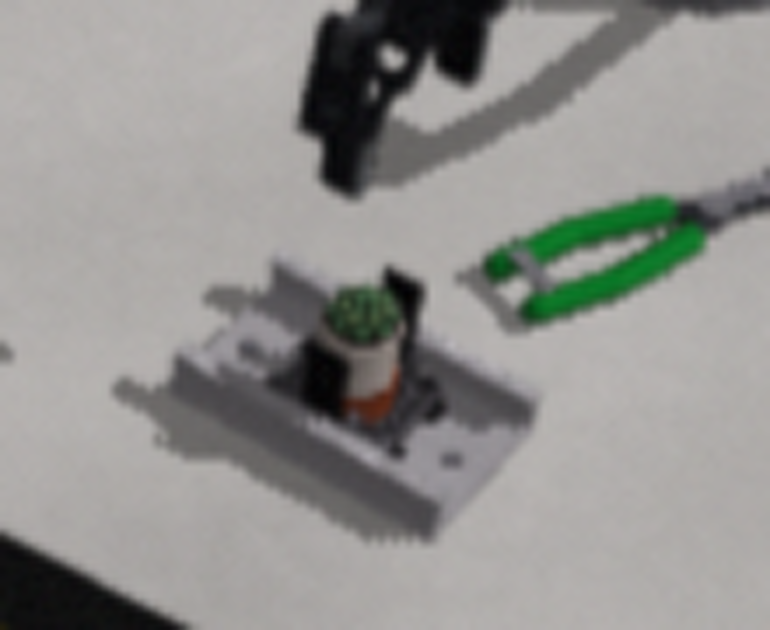

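```bash
python3 -c "
from h import *
c=load('w22');q=lambda u,v,z:ray(c,u/4+180,v/4+80,z)
a,b=q(170,434,.068),q(440,434,.068);print(a,b,np.linalg.norm(a-b),(a+b)/2,np.degrees(np.arctan2(*(a-b)[1::-1]))-90)
print('screws',(q(309,180,.006)+q(307,559,.006))/2,'pot rim',q(318,437,.066))
A,B,C,D=q(133,118,.029),q(158,640,.029),q(480,118,.029),q(456,640,.029)
print((A+B+C+D)/4,[np.degrees(np.arctan2(*(m-n)[1::-1])) for m,n in((A,B),(C,D))])
go([.5204,.282,.041],14.4)"
```

```text
[0.5130271  0.31472229 0.068     ] [0.52966834 0.2517549  0.068     ] 0.06512928519810741 [0.52134772 0.2832386  0.068     ] 14.803858269871526
screws [0.51972531 0.2820268  0.006     ] pot rim [0.52083213 0.27983716 0.066     ]
[0.51998621 0.28244678 0.029     ] [np.float64(14.899753083944686), np.float64(14.803998848594459)]
row [ 1.000e-04 -3.000e-04  1.291e-01] [-0.01 -0.01  0.35]
```

```bash
python3 -m jog '0 -0.0005 0.02 0 0 0.3 0.085; 0 -0.0005 0.045 0 0 0.3 0.085; 0 -0.0005 0.065 0 0 0.3 0.085; 0 -0.0005 0.08 0 0 0.3 0.085; 0 -0.0005 0.085 0 0 0.3 0.085'; python3 -m jog '0 0 0 0 0 0 0.085;0 0 0 0 0 0 0.085';python3 -c "
from h import *
c=snap('wrist','w24');st();go([.5203,.2823,.037],14.5)"
```

```text
t: 19.35
eef_pos: [0.5196, 0.2815, 0.0832]
tool_rot: [0.0, 0.992, 0.125, -0.001]
contact_force: [-0.5, -0.2, 0.3]
gripper_width: 0.991
t: 19.55
eef_pos: [0.5209, 0.2825, 0.0856]
tool_rot: [-0.0, 0.992, 0.125, 0.001]
contact_force: [0.2, -0.1, -0.6]
gripper_width: 0.996
{'t': 19.6, 'q': [-0.3196, 0.543, -0.3712, 1.8561, 0.2674, 0.7894, -2.1522], 'eef_pos': [0.5211, 0.2826, 0.0859], 'tool_rot': [-0.0004, 0.9922, 0.1247, 0.0008], 'contact_force': [0.5043, 0.4098, -0.2444], 'gripper_width': 0.9948}
row [-0.0009  0.0001  0.0489] [-0.03 -0.1  -0.17]
```

View pics/w24.png

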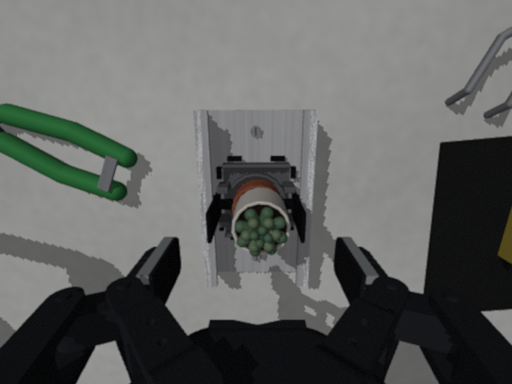

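```bash
python3 -c "
from h import *
c=load('w24');crop('w24',180,90,340,270,4,'c24')
a,b=ray(c,206,222,.068),ray(c,304.5,222,.068);print(a,b,np.linalg.norm(a-b),(a+b)/2)"; python3 -m jog '-0.0007 0 0.015 0 0 0 0.085; -0.0007 0 0.03 0 0 0 0.085; -0.0007 0 0.042 0 0 0 0.085; -0.0007 0 0.048 0 0 0 0.085; -0.0007 0 0.049 0 0 0 0.085';python3 -c "
from h import *
c=snap('wrist','w25');st();go([.5203,.2823,.037],14.5)"
```

```text
[0.51634153 0.31634156 0.068     ] [0.53234597 0.25365561 0.068     ] 0.0646967565563051 [0.52434375 0.28499858 0.068     ]
t: 20.1
eef_pos: [0.5189, 0.2815, 0.0343]
tool_rot: [0.0, 0.992, 0.125, -0.001]
contact_force: [0.8, 0.4, -0.3]
gripper_width: 0.994
{'t': 20.15, 'q': [-0.342, 0.6139, -0.3439, 1.8809, 0.3061, 0.6996, -2.1849], 'eef_pos': [0.5193, 0.2817, 0.0349], 'tool_rot': [0.0003, 0.9922, 0.1248, -0.0006], 'contact_force': [0.5924, -0.3743, -0.7654], 'gripper_width': 0.9934}
row [ 0.0011 -0.0003 -0.0021] [ 0.02  0.08 -0.16]
```

View pics/w25.png

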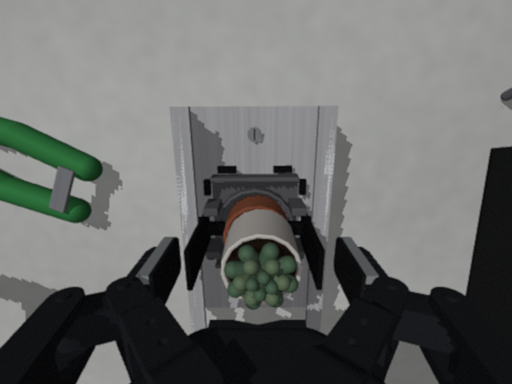

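```bash
python3 -m jog '0.0005 -0.001 0 0 0 0 0.085; 0.0005 -0.001 0 0 0 0 0.085; 0.0005 -0.001 0 0 0 0 0.085';python3 -c "
from h import *
c=snap('wrist','w26');st();go([.5203,.2823,.037],14.5);crop('w26',140,150,380,350,3.3,'c26')"
```

```text
t: 20.45
eef_pos: [0.5203, 0.2833, 0.0363]
tool_rot: [-0.0, 0.992, 0.125, 0.0]
contact_force: [-0.4, 1.3, -0.0]
gripper_width: 0.993
{'t': 20.5, 'q': [-0.3431, 0.6129, -0.3442, 1.8785, 0.306, 0.7009, -2.1859], 'eef_pos': [0.5202, 0.2831, 0.0363], 'tool_rot': [-0.0001, 0.9922, 0.1247, 0.0004], 'contact_force': [-0.7388, 0.4628, -0.0308], 'gripper_width': 0.9961}
row [-0.0002  0.0008 -0.0007] [-0.01 -0.05 -0.18]
```

View pics/c26.png

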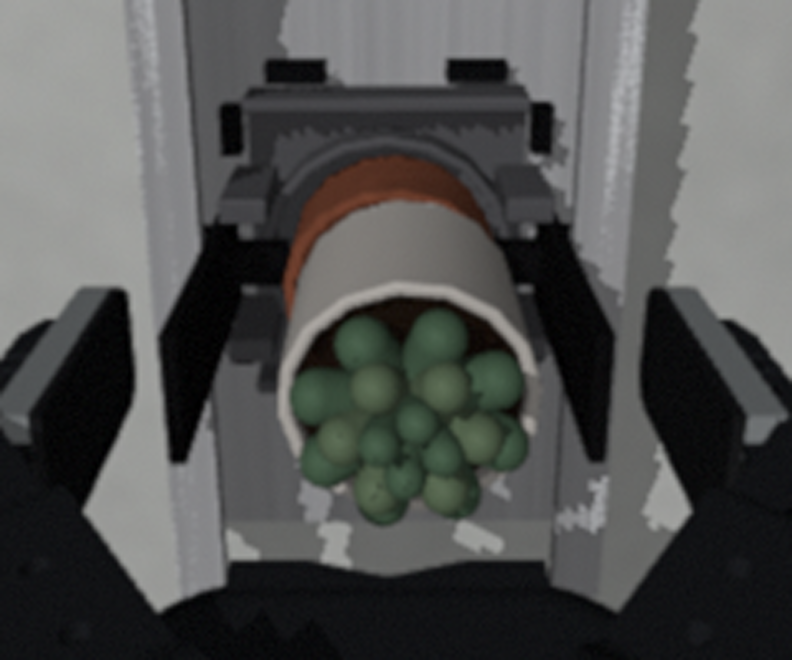

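```bash
python3 -m jog '0 0 0 0 0 0 0.07; 0 0 0 0 0 0 0.062; 0 0 0 0 0 0 0.056; 0 0 0 0 0 0 0.05; 0 0 0 0 0 0 0.05' 30;python3 -m jog '0 0 0 0 0 0 0.05;0 0 0 0 0 0 0.05;0 0 0 0 0 0 0.05';python3 -c "
from h import *
c=snap('wrist','w27');st();crop('w27',140,150,380,350,3.3,'c27')"
```

```text
t: 21.0
eef_pos: [0.5204, 0.2834, 0.0375]
tool_rot: [-0.0, 0.992, 0.125, 0.001]
contact_force: [-4.0, -2.0, 13.7]
gripper_width: 0.622
t: 21.3
eef_pos: [0.5204, 0.2834, 0.0375]
tool_rot: [-0.0, 0.992, 0.125, 0.001]
contact_force: [-2.9, -1.6, 13.5]
gripper_width: 0.623
{'t': 21.35, 'q': [-0.3431, 0.6111, -0.3447, 1.8778, 0.3058, 0.7028, -2.1858], 'eef_pos': [0.5205, 0.2834, 0.0375], 'tool_rot': [-0.0, 0.9922, 0.1248, 0.0008], 'contact_force': [-3.9339, -2.6408, 14.7068], 'gripper_width': 0.6255}
```

View pics/c27.png

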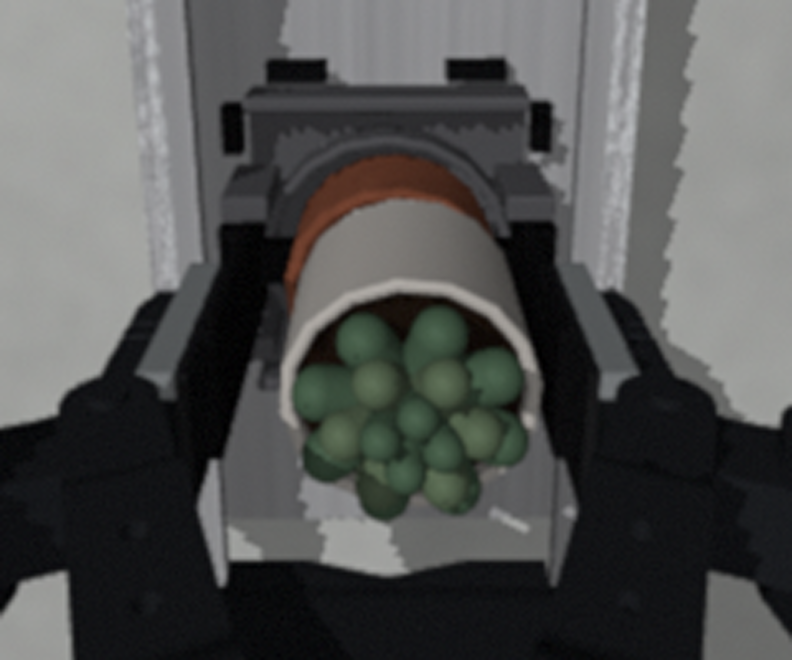

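```bash
python3 -m jog '0 0 -0.002 0 0 0 0.05;0 0 -0.005 0 0 0 0.05; 0 0 -0.009 0 0 0 0.05; 0 0 -0.013 0 0 0 0.05; 0 0 -0.015 0 0 0 0.05';python3 -c "
from h import *
c=snap('wrist','w28');st();crop('w28',140,150,380,350,3.3,'c28')"
```

```text
t: 21.85
eef_pos: [0.52, 0.283, 0.0511]
tool_rot: [-0.0, 0.992, 0.125, 0.0]
contact_force: [0.1, -0.3, -2.9]
gripper_width: 0.615
{'t': 21.9, 'q': [-0.3359, 0.5911, -0.3533, 1.8728, 0.294, 0.728, -2.1761], 'eef_pos': [0.5202, 0.2831, 0.0513], 'tool_rot': [-0.0001, 0.9922, 0.1246, 0.0003], 'contact_force': [-0.4096, -0.1152, -2.6488], 'gripper_width': 0.6175}
```

View pics/c28.png

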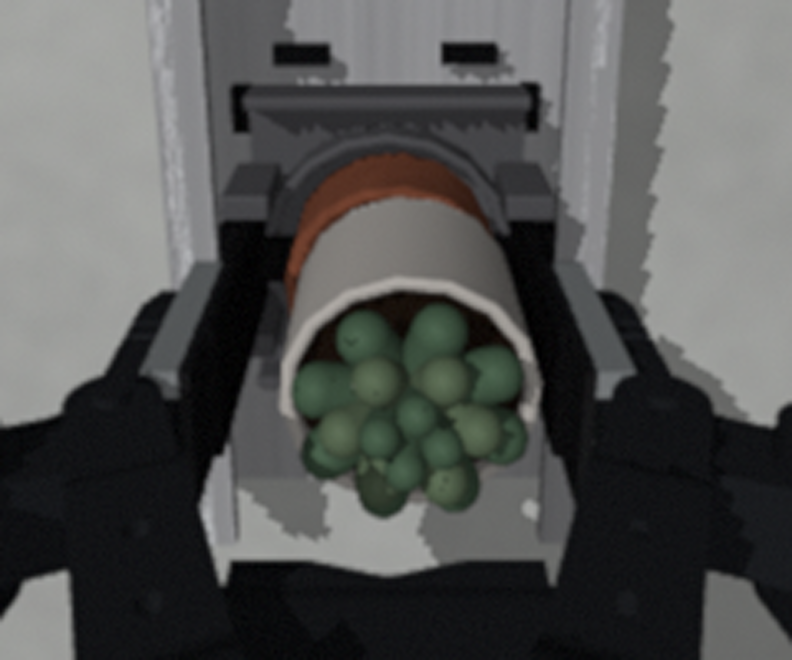

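The cassette is coming up with the gripper: force about -2.6 N, which is its weight, and the tray is moving away from the stops. Continue smoothly.

```bash
python3 -m jog '0 0 -0.005 0 0 0 0.05;0 0 -0.015 0 0 0 0.05; 0 0 -0.027 0 0 0 0.05; 0 0 -0.04 0 0 0 0.05; 0 0 -0.053 0 0 0 0.05';python3 -m jog '0 0 -0.013 0 0 0 0.05;0 0 -0.026 0 0 0 0.05; 0 0 -0.038 0 0 0 0.05; 0 0 -0.047 0 0 0 0.05; 0 0 -0.053 0 0 0 0.05';python3 -c "
from h import *
st()"
```

```text
t: 22.4
eef_pos: [0.5202, 0.2832, 0.1054]
tool_rot: [-0.0, 0.992, 0.125, 0.0]
contact_force: [-0.2, -0.6, -2.6]
gripper_width: 0.622
t: 22.9
eef_pos: [0.5202, 0.2831, 0.1578]
tool_rot: [-0.0, 0.992, 0.125, 0.0]
contact_force: [0.4, -0.5, -2.0]
gripper_width: 0.618
{'t': 22.9, 'q': [-0.2953, 0.4516, -0.4006, 1.8077, 0.2151, 0.9243, -2.111], 'eef_pos': [0.5202, 0.2831, 0.1578], 'tool_rot': [-0.0001, 0.9922, 0.1246, 0.0004], 'contact_force': [0.3737, -0.5343, -1.9932], 'gripper_width': 0.618}
```

```bash
python3 -m jog '0 0 -0.003 0 0 0 0.05;0 0 -0.006 0 0 0 0.05; 0 0 -0.007 0 0 0 0.05; 0 0 -0.007 0 0 0 0.05; 0 0 -0.007 0 0 0 0.05';python3 -m jog '0 0 0 0 0 0 0.05;0 0 0 0 0 0 0.05;0 0 0 0 0 0 0.05;0 0 0 0 0 0 0.05;0 0 0 0 0 0 0.05';python3 -c "
from h import *
st();snap('wrist','w30');snap('scene','s30');snap('top','t30');crop('w30',140,130,380,350,3.3,'c30');crop('s30',250,60,390,190,5.5,'c31')"
```

```text
t: 23.4
eef_pos: [0.5198, 0.2829, 0.1634]
tool_rot: [0.0, 0.992, 0.125, -0.0]
contact_force: [0.3, 0.7, -2.6]
gripper_width: 0.618
t: 23.9
eef_pos: [0.52, 0.283, 0.1638]
tool_rot: [-0.0, 0.992, 0.125, 0.0]
contact_force: [0.7, -0.3, -3.3]
gripper_width: 0.616
{'t': 23.9, 'q': [-0.2935, 0.4447, -0.4025, 1.8027, 0.2108, 0.9364, -2.1074], 'eef_pos': [0.52, 0.283, 0.1638], 'tool_rot': [-0.0, 0.9922, 0.1247, 0.0], 'contact_force': [0.7458, -0.3018, -3.3306], 'gripper_width': 0.6155}
```

View pics/c30.png

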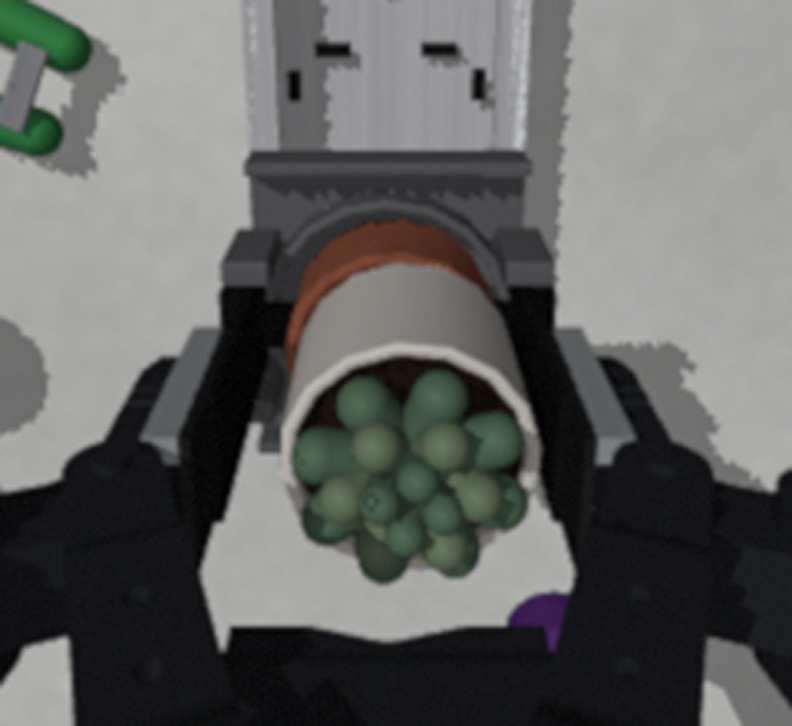

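View pics/c31.png

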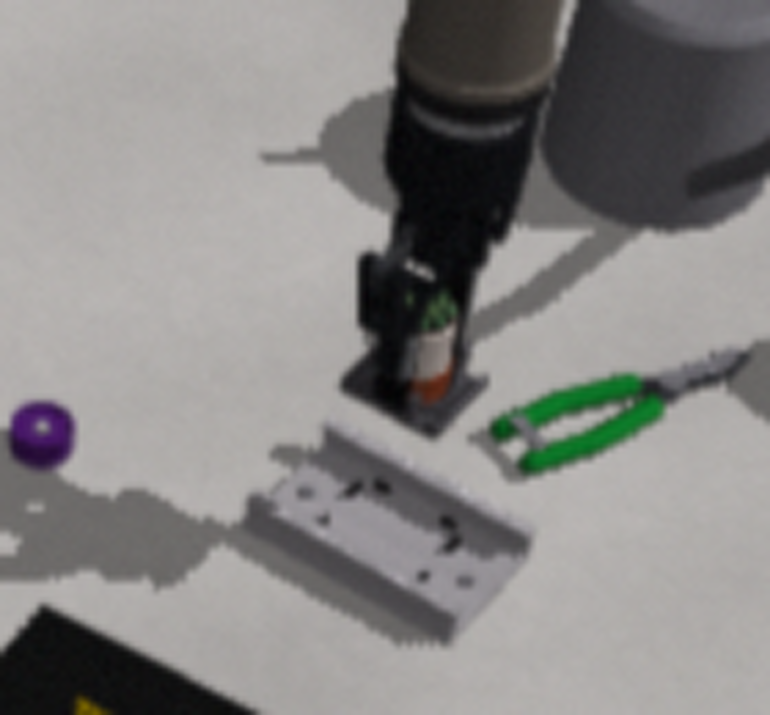

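View pics/t30.png

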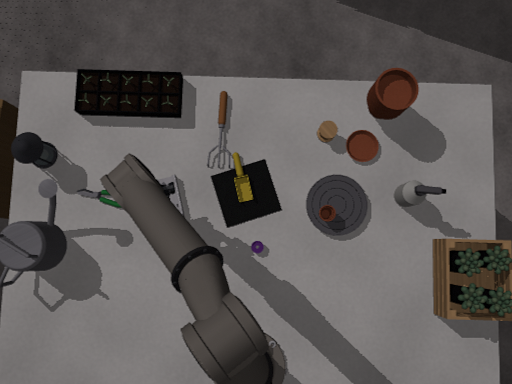

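```bash
python3 -c "
from h import *
print(workorder.hand_in());st()"
```

```text
the job is handed in; nothing more can be done
None
the job is handed in; nothing more can be done
```

The job is done and handed in at about 24 s of the 67 s allowed; no verdict was reported. The riser is in the collar, the pot is seated in the riser's recess, and the cassette is held up by its two pinched catches.

What the last checks showed:
- **Seating:** the riser and pot both landed within 0.2 mm of their expected seated heights. The last pictures show the pot upright on the riser in the cassette.
- **Lift:** the cassette rose straight up about 126 mm from its clipped position. That puts its underside about 126 mm above the rail's floor and roughly 10 cm above the lips; I read "about 12 cm" as between the two.
- **Hold:** the last picture shows the cassette unchanged in the gripper since the start of the lift. The tool was vertical, and the load read 2 to 3 N, about the weight of the assembly.
- **Forces:** the largest force I saw was about 19 N, when the riser landed. During the lift it stayed near the carried weight.
- **Other things on the bench:** in the last top view the clay pot, scoop, rake, twine, saucer, sprayer and one purple puck sit where they were. The arm hid part of the pruners and the other purple puck there. In the scene view the pruners looked unmoved and a purple puck was visible, though I did not check which one.

Minor disagreements: repeated position readings differed by 1 to 2 mm while the arm settled. The gripper opening read about 53 mm against the 56 mm expected with both catches fully in; it also read 1 to 2 mm low on the riser and pot.

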